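# Start the hold-down screw of a master ring's storage pot and hold it

### The job

A master setting ring is being packed away in its aluminium storage pot: lift the loose lid off the pot by its knob and lay it, knob up, on the rubber mat. Then start the knurled hold-down screw that stands in the middle of the pot the safe way: turn it backward (anticlockwise seen from above) until its thread is felt to drop, then turn it forward (clockwise) one full turn into the threaded boss. Finish while still gripping the screw's head, holding it started at that turn, and leave the other things on the bench where they are.

Things in the scene. Friction and masses are not known exactly. Their poses are not given: they have to be found in the camera images.
- pot: heavy round aluminium storage pot, fixed to the bench, 135 mm outside diameter, 118 mm inside, rim 88 mm above the bench. Origin on its axis at the underside, z up. Inside it the setting ring (96 mm diameter, top at 32 mm), on that a round retaining plate (68 mm, top at 38 mm) with a low bush (36 mm, top at 41 mm); the threaded boss is under the plate
- lid: loose round aluminium lid on the pot, 135 mm diameter, 0.2 to 0.4 kg. Origin at the centre of its underside, z up. Above the origin: spigot (111 mm diameter, 3 mm clear of the pot's wall) 0 to 6 mm, plate 6 to 11 mm, steel neck (16 mm diameter) 11 to 25 mm, black knob (30 mm diameter) 25 to 45 mm: grip it at 35 mm
- mat: black rubber mat, fixed, 180 x 180 x 4 mm, where the lid is laid. Origin at the centre of its underside, on the bench
- screw: steel hold-down screw, 0.3 kg, under the lid, upright on the pot's axis, captive in the plate: it only turns and moves up and down. Origin at the centre of the head's top face (77 to 79 mm above the bench at the start), z up, x along the slot. Head: knurled, round, 40 mm diameter, 24 mm high; threaded shank below. Turning takes 0.03 Nm; it stays at the angle where it is left
- screw_turn (a joint): angle of the screw in rad; grows when turned forward (clockwise from above), does not wrap. Starts between 0.7 and 2.6, not yet in the thread. Turned backward the screw rides up a little; as it passes 0 (between 0.1 and -0.2) its thread end slips off the boss's first thread and it drops one pitch, 5 mm. One turn forward of that is 6.28
- screw_lift (a joint): height of the screw in m, 0 with its thread end on the top of the boss's thread (head top 79 mm above the bench), negative below: -0.0005 to -0.0022 at the start, -0.005 after the drop, then 5 mm lower each turn; play 1 mm. It drops by its own weight (3 N): a firm pinch holds it up until the fingers open or push down some newtons
- caliper: vernier caliper lying flat, steel, 235 x 50 mm, 10 mm high, behind the pot and the mat; origin under the middle of its beam; leave alone
- bored_block: dark steel block with a cross bore, 60 x 30 x 30 mm, between pot and mat; origin at the centre of its underside; leave alone
- plain_ring: small plain steel ring gauge lying flat, 56 mm outside, 24 mm bore, 18 mm high, left of the work; origin at the centre of its underside; leave alone
- loupe: black eye loupe standing on its eye end, 42 mm diameter, 38 mm high, between pot and mat, on the robot side; origin at the centre of its underside; leave alone
- square: small engineer's square lying flat, 100 x 70 mm, 16 mm high, right of the work; origin on the bench, in the middle of its bounding rectangle; leave alone
- mouse: white computer mouse, 105 x 58 mm, 31 mm high, on the left; origin at the centre of its underside; leave alone
- gauge_case: closed wooden gauge case, 55 x 90 x 26 mm, behind on the right; origin at the centre of its underside; leave alone

How it is judged:
By the outcome, as a careful person would: the job done as asked, in the order asked, and still so for the second after the job is handed in, while the arm keeps its last pose, push and grip.
It also fails if it takes over 72 s, if anything falls off the work surface, if the arm or the gripper's body presses on something with over 40 N, if the wrist force passes 120 N, or if a joint passes its speed limit or range.

### The arm

A 6-joint arm with a two-finger parallel gripper is mounted at the origin on the work surface. World frame = base frame: x ahead of the robot, y to its left, z up, the work surface at z = 0. Lengths are in m, angles in rad, forces in N, time in s.
With the tool pointing down it reaches from about 0.35 to 0.975 m from the base axis. Payload 4.9 kg.
Tool frame: the origin (TCP) lies midway between the tips of the shut fingers; the grasp point (between the pads) lies 19 mm behind it; z points along the fingers, y is the line along which they close (so a half turn about z gives the same grasp; the last joint's range is limited). The gripper opens to 85 mm and grips with 20 to 120 N. Pads are 22 mm wide; open, the fingers measure 114 mm over their backs; the gripper's body (76 mm by 85 mm) begins 54 mm behind the grasp point. The pads swing forward as they close: fully open they stand 13 mm farther back than shut.
Start: joints at [-1.392, 0.053, 1.613, -0, 1.476, -0.119], TCP at [0.183, -0.597, 0.231] pointing down, gripper open.
Joint ranges: [-3.01, 3.01], [-1.01, 2.22], [0.06, 2.58], [-1.02, 4.17], [0.09, 2.62], [-3.14, 3.14]. Speed limits (rad/s): [2.57, 2.57, 3.14, 3.14, 3.14, 3.14].

### API

Orientations are given as a unit quaternion [w, x, y, z].
In Python, from plant import manip gives the robot as it stands.
- The arm moves only by the shell command python3 shift.py 'ROWS'. ROWS is a JSON list of rows, 1 to 5 of them, each of 7 numbers: the opening from 0.0 (shut) to 1.0 (fully open), then dx, dy, dz in m, then a rotation vector rx, ry, rz in rad; each row shifts and turns the commanded pose from where the row before left it, along the tool's axes as they then stand; what a row does not reach is not made up. A row lasts 1/8 s, in which the tool goes at most 0.0625 m and 0.188 rad, less where a joint would pass 70% of its speed; a pose out of reach is approached as far as the arm can. The fingers move at their own pace and stop on an object; the grip force is fixed at half the most. Time passes only in rows, so rows that do not move let the fingers close. It prints the time, the measured TCP pose, the force, the opening and the grip force at its end.
- manip.state(): the state, without advancing time (a new reading comes with each control period).
- manip.grab_frame(name): name is "scene" or "top" or "wrist"; returns the picture (420x560x3 uint8, red, green, blue); there is no depth.
- manip.camera_params(name): a dict with "intrinsics" (3x3 intrinsics, pixels), "k1" (the pictures are not rectified: a ray, as slopes to the right and down, at radius r is drawn at 1 + k1 r^2 times it, then the intrinsics apply), "xyz" and "orientation" of the camera in the world. Camera axes: x right, y down, z forward; pixel columns grow to the right and rows downward; lengths in m; the calibration is good to about 2 mm. A picture is of the moment at which its call begins: read the wrist's pose just before it. camera_params takes no time and is no camera call; for the wrist camera it gives the pose at the moment of the call.
- manip.job_done(): hands the job in; it is judged then, once.
The state is a dict: "time": time; "joint_pos": joint angles; "joint_vel": joint speeds; "joint_efforts": joint torques, N m; "tool_pos": TCP position; "tool_rot": TCP orientation; "contact_force": force on the tool from outside, world axes, zero at the start; "ft_torque": the same for the moment, N m; "gripper_width": opening from 0.0 (shut) to 1.0 (fully open); "grasp_force": force on a finger pad.
Only numpy, scipy, OpenCV 4.12 (cv2) and the standard library are available. Lean on these libraries where they do the work, as an engineer would, in place of code of your own. Each camera call takes 0.05 s, during which the arm holds its last target. There are 200 camera calls.

## Working session

There is one attempt and no reset: what is moved stays moved. The work goes in short steps, Python scripts to look and compute and a shell command to move; the robot and the scene stay as the last step left them, time stands still between calls to the robot, and variables do not carry over. Pictures are saved under pics/ and viewed, at most 10 in all, crops included, and the job is handed in when it is done.

```bash
ls; mkdir -p pics; python3 - <<'E'
from plant import manip
import cv2
s=manip.state();print(s)
for n in("scene","top"):
    im=manip.grab_frame(n);cv2.imwrite(f"pics/{n}0.png",im[:,:,::-1]);print(n,manip.camera_params(n))
print(manip.camera_params("wrist"))
E
```

```text
pics
plant.py
shift.py
{'time': 0.0, 'joint_pos': array([-1.39203810e+00,  5.33257017e-02,  1.61429052e+00, -1.28116206e-05,
        1.47597033e+00, -1.18994687e-01]), 'joint_vel': array([ 1.12651033e-03,  5.29396904e-05,  8.03032443e-04, -4.68591686e-04,
        2.63793660e-04,  1.79031142e-03]), 'joint_efforts': array([-5.15281699e-04, -3.93682837e+01, -3.70177174e+01, -1.12073419e-04,
        7.12594439e-03, -3.05260073e-06]), 'tool_pos': array([ 0.18324824, -0.59689077,  0.2300844 ]), 'tool_rot': array([-9.96313230e-04,  9.88937771e-01,  1.48327645e-01, -3.61597399e-05]), 'contact_force': array([ 0.93358479, -0.07116658,  0.39523482]), 'ft_torque': array([0.00558577, 0.00067233, 0.05398497]), 'grasp_force': 0.0, 'gripper_width': 1.001200647331151}
scene {'intrinsics': array([[523.09869391,   0.        , 269.19874727],
       [  0.        , 523.09869391, 198.4445585 ],
       [  0.        ,   0.        ,   1.        ]]), 'k1': -0.039075445266140194, 'xyz': array([0.93015203, 0.66356011, 1.2399593 ]), 'orientation': array([-0.0709324 ,  0.24881472,  0.92388794, -0.28194131])}
top {'intrinsics': array([[518.60798728,   0.        , 266.00090725],
       [  0.        , 518.60798728, 197.86293405],
       [  0.        ,   0.        ,   1.        ]]), 'k1': -0.024148578729572195, 'xyz': array([0.4056428 , 0.00462256, 1.72561773]), 'orientation': array([-0.02878252,  0.71027313, -0.70241722,  0.03596803])}
{'intrinsics': array([[299.47862343,   0.        , 282.80917151],
       [  0.        , 299.47862343, 212.66593967],
       [  0.        ,   0.        ,   1.        ]]), 'k1': -0.0006516241513929733, 'xyz': array([ 0.2518618 , -0.57799132,  0.37284801]), 'orientation': array([ 0.11365834,  0.79619865, -0.58822358, -0.08451337])}
```

```bash
python3 - <<'E'
import cv2,numpy as np
a=cv2.imread("pics/scene0.png");b=cv2.imread("pics/top0.png")
cv2.imwrite("pics/both.png",cv2.resize(np.vstack([a,b]),(448,600)) if 0 else np.hstack([cv2.resize(a,(400,300)),cv2.resize(b,(400,300))]))
E
```

```text
(no output)
```

View pics/scene0.png

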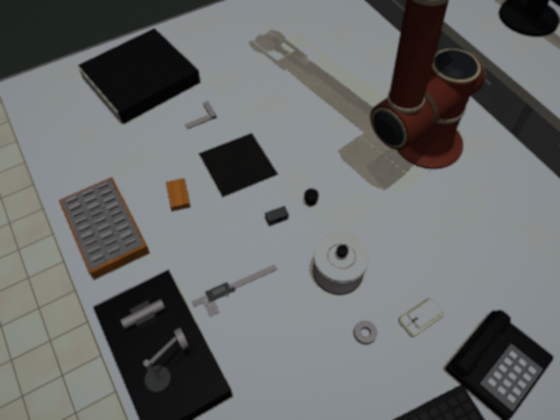

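View pics/top0.png

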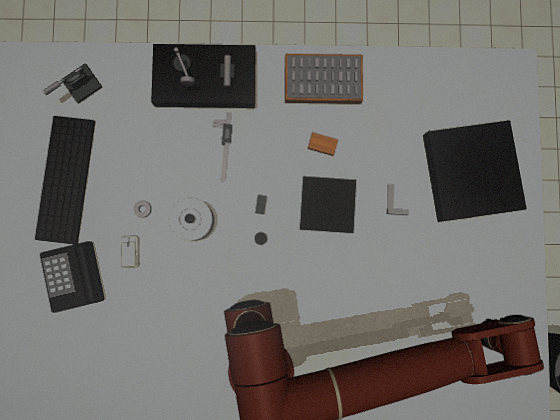

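Scene view: knob at about (342,251) on the pot, mat centre (238,164), loupe (311,197), block (277,215). Top view: knob (190,218), mat (328,204), block (261,204), loupe (261,239). I'll triangulate the knob and the mat.

```bash
cat > h.py <<'E'
import cv2,numpy as np
from scipy.spatial.transform import Rotation as R
def rot(q): return R.from_quat([q[1],q[2],q[3],q[0]])
def ray(cam,uv):
    uv=np.asarray(uv,float).reshape(-1,1,2)
    d=cv2.undistortPoints(uv,cam["intrinsics"],np.array([cam["k1"],0,0,0,0.]))[:,0]
    d=np.c_[d,np.ones(len(d))]; d=rot(cam["orientation"]).apply(d)
    return cam["xyz"],d/np.linalg.norm(d,axis=1)[:,None]
def plane(cam,uv,z):
    o,d=ray(cam,uv); return o+d*((z-o[2])/d[:,2])[:,None]
def tri(c1,u1,c2,u2):
    o1,d1=ray(c1,u1);o2,d2=ray(c2,u2);d1=d1[0];d2=d2[0]
    t=np.linalg.lstsq(np.c_[d1,-d2],o2-o1,rcond=None)[0]
    a=o1+t[0]*d1;b=o2+t[1]*d2
    return (a+b)/2,np.linalg.norm(a-b)
def blob(im,c,thr,r,dark=True):
    g=cv2.cvtColor(im,cv2.COLOR_RGB2GRAY)
    m=((g<thr) if dark else (g>thr)).astype(np.uint8)
    w=np.zeros_like(m);cv2.circle(w,tuple(map(int,c)),int(r),1,-1)
    n,l,s,ce=cv2.connectedComponentsWithStats(m*w)
    i=1+np.argmax(s[1:,4]); return ce[i],s[i],(l==i).astype(np.uint8)
E
python3 - <<'E'
from h import *
from plant import manip
S=cv2.imread("pics/scene0.png")[:,:,::-1];T=cv2.imread("pics/top0.png")[:,:,::-1]
cs,ct=manip.camera_params("scene"),manip.camera_params("top")
for nm,a,b,ra,rb,h in[("knob",(342,251),(190,218),13,8,.08+.04),("mat",(238,164),(328,204),48,42,.004),("loupe",(311,197),(261,239),12,12,.038),("block",(277,215),(261,204),16,16,.03)]:
    A=blob(S,a,60,ra);B=blob(T,b,75,rb)
    p,e=tri(cs,A[0],ct,B[0]);print(nm,A[0],A[1],B[0],B[1],p.round(4),e.round(4),plane(ct,B[0],h).round(4),plane(cs,A[0],h).round(4))
    if nm=="mat":
        for c,m in((cs,A[2]),(ct,B[2])):
            k=cv2.findContours(m,0,2)[0];k=max(k,key=cv2.contourArea)
            q=cv2.boxPoints(cv2.minAreaRect(k)) if c is ct else cv2.approxPolyDP(k,8,True)[:,0]
            print(plane(c,q,.004).round(3).tolist())
# lid rim ellipse, top view
g=cv2.cvtColor(T,cv2.COLOR_RGB2GRAY);cv2.imwrite("pics/c.png",np.hstack([cv2.resize(T[180:260,150:230,::-1],(400,400),interpolation=2),cv2.resize(S[225:305,300:380,::-1],(400,400),interpolation=2)]))
E
```

```text
knob [341.64912281 251.06140351] [336 245  12  13 114] [189.23943662 218.22535211] [185 214  10   9  71] [0.4874 0.227  0.1134] 0.0003 [[0.4872 0.226  0.12  ]] [[0.4899 0.2296 0.12  ]]
mat [237.28064398 164.30223198] [ 200  134   77   62 2733] [327.69922151 204.37685775] [ 300  176   56   57 2826] [ 0.5449 -0.219  -0.0046] 0.0005 [[ 0.5445 -0.2181  0.004 ]] [[ 0.5474 -0.2127  0.004 ]]
[[0.455, -0.296, 0.004], [0.625, -0.308, 0.004], [0.637, -0.137, 0.004], [0.464, -0.127, 0.004]]
[[0.461, -0.124, 0.004], [0.639, -0.135, 0.004], [0.629, -0.314, 0.004], [0.451, -0.301, 0.004]]
loupe [310.75409836 196.86885246] [305 189  13  17 183] [260.47863248 238.14529915] [255 232  12  13 117] [0.4291 0.0051 0.021 ] 0.0011 [[0.4293 0.0048 0.038 ]] [[0.4357 0.0146 0.038 ]]
block [276.29133858 215.91732283] [266 207  22  18 254] [260.54225352 204.29577465] [256 196  10  18 142] [0.5414 0.006  0.012 ] 0.0003 [[0.5401 0.0059 0.03  ]] [[0.547  0.0157 0.03  ]]
```

View pics/c.png

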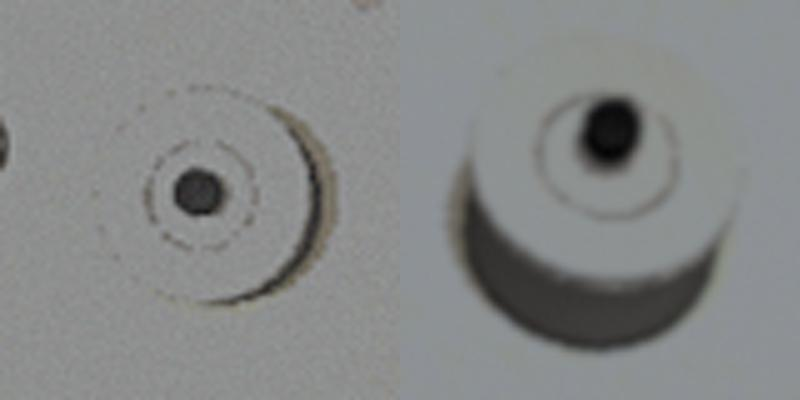

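Pot and lid knob are at about (0.487, 0.227), knob mid-height about 0.115; mat centre (0.545, -0.219). Now moving above the knob.

```bash
for i in 1; do python3 shift.py '[[1,0.0355,-0.0466,0,0,0,0],[1,0.0355,-0.0466,0,0,0,0],[1,0.0355,-0.0466,0,0,0,0],[1,0.0355,-0.0466,0,0,0,0],[1,0.0355,-0.0466,0,0,0,0]]'; done; python3 shift.py '[[1,0.0355,-0.0466,0,0,0,0],[1,0.0355,-0.0466,0,0,0,0],[1,0.0355,-0.0466,0,0,0,0],[1,0.0355,-0.0466,0,0,0,0],[1,0.0355,-0.0466,0,0,0,0]]'
python3 shift.py '[[1,0.0355,-0.0466,0,0,0,0],[1,0.0355,-0.0466,0,0,0,0],[1,0.0355,-0.0466,0,0,0,0],[1,0.0355,-0.0466,0,0,0,0],[1,0,0,0,0,0,0]]'
cat >> h.py <<'E'
def to_tool(s,w): return rot(s["tool_rot"]).inv().apply(np.asarray(w)-s["tool_pos"]).round(4)
E
python3 - <<'E'
from h import *
from plant import manip
s=manip.state();c=manip.camera_params("wrist");im=manip.grab_frame("wrist");cv2.imwrite("pics/w1.png",im[:,:,::-1])
print(s["joint_pos"].round(3),s["tool_pos"],s["tool_rot"].round(4),s["contact_force"])
w=rot(c["orientation"]).inv().apply(np.array([.487,.227,.127])-c["xyz"]);uv=c["intrinsics"]@(w/w[2]);print("pred",uv)
B=blob(im,uv[:2],60,60);print(B[0],B[1],plane(c,B[0],.12))
np.save("w1.npy",np.array([c["xyz"],*ray(c,B[0])[1]]))
print(to_tool(s,[.487,.227,.098]))
E
```

```text
time: 0.72
tool_pos: [0.2849, -0.3207, 0.2308]
tool_rot: [-0.0, 0.989, 0.148, 0.0]
contact_force: [0.7, -0.1, 0.6]
gripper_width: 1.003
grasp_force: 0.0
time: 1.35
tool_pos: [0.3861, -0.0459, 0.2311]
tool_rot: [0.0, 0.989, 0.148, 0.0]
contact_force: [1.1, -0.3, -0.0]
gripper_width: 1.0
grasp_force: 0.0
time: 1.98
tool_pos: [0.467, 0.175, 0.2303]
tool_rot: [-0.0, 0.989, 0.151, -0.001]
contact_force: [0.1, -0.5, 0.6]
gripper_width: 0.998
grasp_force: 0.0
[ 2.090e-01 -2.550e-01  1.900e+00  1.000e-03  1.498e+00  1.477e+00] [0.46695894 0.17503356 0.23027747] [-2.000e-04  9.885e-01  1.510e-01 -1.100e-03] [ 0.13524202 -0.5308001   0.59368256]
pred [227.40291169 171.06141411   1.        ]
[232.27372627 167.92907093] [ 215  150   36   36 1001] [[0.48940482 0.22466545 0.12      ]]
[ 0.0349 -0.0435  0.1322]
```

View pics/w1.png

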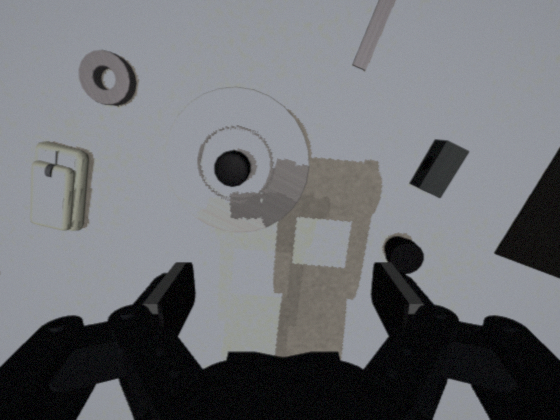

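The wrist picture shows the knob at (232,168), the fingers either side below it, and free space all round. I'll go above it and measure a second time.

```bash
python3 shift.py '[[1,0.035,-0.042,0.0,0,0,0],[1,0,0,0.03,0,0,0],[1,0,0,0.03,0,0,0],[1,0,0,0,0,0,0]]'
python3 - <<'E'
from h import *
from plant import manip
s=manip.state();c=manip.camera_params("wrist");im=manip.grab_frame("wrist");cv2.imwrite("pics/w2.png",im[:,:,::-1])
w=rot(c["orientation"]).inv().apply(np.array([.488,.226,.122])-c["xyz"]);uv=c["intrinsics"]@(w/w[2]);print("pred",uv)
B=blob(im,uv[:2],60,45);print(B[0],B[1],plane(c,B[0],.12))
a=np.load("w1.npy");o,d=ray(c,B[0]);d=d[0]
t=np.linalg.lstsq(np.c_[a[1],-d],o-a[0],rcond=None)[0];print(a[0]+t[0]*a[1],o+t[1]*d,s["tool_pos"])
print(to_tool(s,[.488,.226,.097]))
E
```

```text
time: 2.52
tool_pos: [0.4861, 0.2207, 0.1682]
tool_rot: [0.001, 0.989, 0.148, -0.003]
contact_force: [1.0, -0.1, 0.3]
gripper_width: 1.001
grasp_force: 0.0
pred [273.10279746 230.3292297    1.        ]
[274.70691748 227.2190534 ] [ 253  204   44   47 1648] [[0.48973294 0.22544774 0.12      ]]
[0.48881072 0.22505146 0.11675525] [0.48862914 0.22520213 0.11680642] [0.48612814 0.22070586 0.16821728]
[ 0.0038 -0.0045  0.0712]
```

Knob grip point triangulated at (0.4887, 0.2252, 0.1168). Descending and gripping.

```bash
python3 shift.py '[[1,0.0035,-0.0035,0.035,0,0,0],[1,0,0,0.035,0,0,0],[1,0,0,0,0,0,0],[1,0,0,0,0,0,0]]'; python3 shift.py '[[0,0,0,0,0,0,0],[0,0,0,0,0,0,0],[0,0,0,0,0,0,0],[0,0,0,0,0,0,0],[0,0,0,0,0,0,0]]'
```

```text
time: 3.08
tool_pos: [0.492, 0.2269, 0.1039]
tool_rot: [-0.0, 0.989, 0.148, 0.002]
contact_force: [0.2, 0.4, 1.3]
gripper_width: 1.001
grasp_force: 0.0
time: 3.7
tool_pos: [0.4911, 0.2271, 0.1023]
tool_rot: [-0.0, 0.989, 0.148, 0.001]
contact_force: [-0.7, 0.8, 4.5]
gripper_width: 0.328
grasp_force: 59.5
```

```bash
python3 shift.py '[[0,0,0,-0.01,0,0,0],[0,0,0,-0.015,0,0,0],[0,0,0,-0.03,0,0,0],[0,0,0,-0.04,0,0,0],[0,0,0,0,0,0,0]]'
python3 - <<'E'
from h import *
from plant import manip
s=manip.state();c=manip.camera_params("wrist");im=manip.grab_frame("wrist");cv2.imwrite("pics/w3.png",im[:,:,::-1])
print(s["tool_pos"],s["contact_force"],s["gripper_width"],s["joint_pos"]);print(to_tool(s,[.545,-.219,.18]))
E
```

```text
time: 4.32
tool_pos: [0.4929, 0.2275, 0.2012]
tool_rot: [-0.001, 0.989, 0.148, 0.004]
contact_force: [0.9, 0.1, -2.2]
gripper_width: 0.329
grasp_force: 59.4
[0.49291579 0.2275424  0.20118877] [ 0.87088585  0.13692686 -2.20479321] 0.3289574042927443 [ 2.95418460e-01 -1.29533239e-01  1.84080069e+00 -8.04913744e-05
  1.42175763e+00  1.56840145e+00]
[-0.0814  0.4422  0.0205]
```

View pics/w3.png

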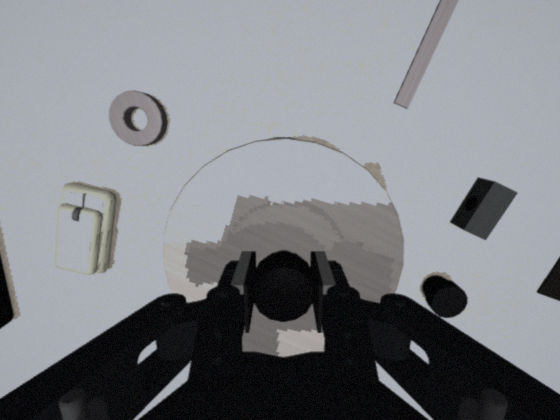

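The lid hangs level from the knob at (284,287), its disc clear of everything. Carrying it to the mat.

```bash
python3 shift.py '[[0,-0.0101,0.0552,0,0,0,0],[0,-0.0101,0.0552,0,0,0,0],[0,-0.0101,0.0552,0,0,0,0],[0,-0.0101,0.0552,0,0,0,0],[0,-0.0101,0.0552,0,0,0,0]]'; python3 shift.py '[[0,-0.0101,0.0552,0,0,0,0],[0,-0.0101,0.0552,0,0,0,0],[0,-0.0101,0.0552,0,0,0,0],[0,0,0,0,0,0,0],[0,0,0,0,0,0,0]]'
python3 - <<'E'
from h import *
from plant import manip
s=manip.state();print(s["tool_pos"],to_tool(s,[.545,-.219,.022]))
E
```

```text
time: 5.0
tool_pos: [0.5219, -0.0533, 0.194]
tool_rot: [-0.001, 0.989, 0.148, -0.002]
contact_force: [0.3, 0.2, -2.5]
gripper_width: 0.33
grasp_force: 59.7
time: 5.62
tool_pos: [0.5418, -0.2184, 0.1942]
tool_rot: [-0.001, 0.989, 0.148, -0.001]
contact_force: [0.2, 0.6, -1.8]
gripper_width: 0.327
grasp_force: 60.1
[ 0.54182032 -0.21844186  0.19417166] [0.0033 0.002  0.1722]
```

```bash
python3 shift.py '[[0,0.003,0.002,0.045,0,0,0],[0,0,0,0.055,0,0,0],[0,0,0,0.05,0,0,0],[0,0,0,0.009,0,0,0],[0,0,0,0,0,0,0]]'; python3 shift.py '[[0,0,0,0.003,0,0,0],[0,0,0,0.003,0,0,0],[0,0,0,0,0,0,0]]'
```

```text
time: 6.25
tool_pos: [0.5465, -0.2192, 0.0377]
tool_rot: [-0.0, 0.989, 0.149, -0.0]
contact_force: [1.1, 0.7, -1.5]
gripper_width: 0.328
grasp_force: 60.1
time: 6.62
tool_pos: [0.5467, -0.2203, 0.0321]
tool_rot: [0.0, 0.989, 0.148, 0.0]
contact_force: [0.8, -0.6, -2.8]
gripper_width: 0.327
grasp_force: 60.1
```

```bash
python3 shift.py '[[0,0,0,0.004,0,0,0],[0,0,0,0.002,0,0,0],[0,0,0,0,0,0,0]]'; python3 shift.py '[[0,0,0,0.001,0,0,0],[0,0,0,0.001,0,0,0],[0,0,0,0,0,0,0]]'
```

```text
time: 7.0
tool_pos: [0.546, -0.2199, 0.0248]
tool_rot: [-0.0, 0.989, 0.148, -0.0]
contact_force: [-0.5, -1.2, -1.5]
gripper_width: 0.329
grasp_force: 60.1
time: 7.38
tool_pos: [0.5464, -0.2202, 0.0243]
tool_rot: [-0.0, 0.989, 0.148, -0.0]
contact_force: [-3.8, 1.4, 4.2]
gripper_width: 0.329
grasp_force: 61.0
```

Contact felt; release and rise.

```bash
python3 shift.py '[[1,0,0,0,0,0,0],[1,0,0,0,0,0,0],[1,0,0,0,0,0,0],[1,0,0,0,0,0,0],[1,0,0,-0.02,0,0,0]]'; python3 shift.py '[[1,0,0,-0.06,0,0,0],[1,0,0,-0.06,0,0,0],[1,0,0,-0.06,0,0,0],[1,0,0,0,0,0,0]]'
python3 - <<'E'
from h import *
from plant import manip
s=manip.state();im=manip.grab_frame("wrist");S=manip.grab_frame("scene")
cv2.imwrite("pics/m1.png",np.hstack([cv2.resize(im,(400,300)),cv2.resize(S[100:310,180:460],(400,300))])[:,:,::-1])
print(s["tool_pos"],s["joint_pos"].round(3),to_tool(s,[.4887,.2252,.225]))
E
```

```text
time: 8.0
tool_pos: [0.5448, -0.2192, 0.042]
tool_rot: [-0.001, 0.989, 0.148, -0.002]
contact_force: [0.5, 0.1, -0.7]
gripper_width: 1.0
grasp_force: 0.0
time: 8.5
tool_pos: [0.5497, -0.2219, 0.233]
tool_rot: [0.005, 0.989, 0.148, 0.006]
contact_force: [-0.4, -0.2, 0.4]
gripper_width: 0.996
grasp_force: 0.0
[ 0.5496905  -0.22187824  0.23302594] [-0.509 -0.034  1.698  0.     1.463  0.764] [ 0.0729 -0.4454  0.0039]
```

View pics/m1.png

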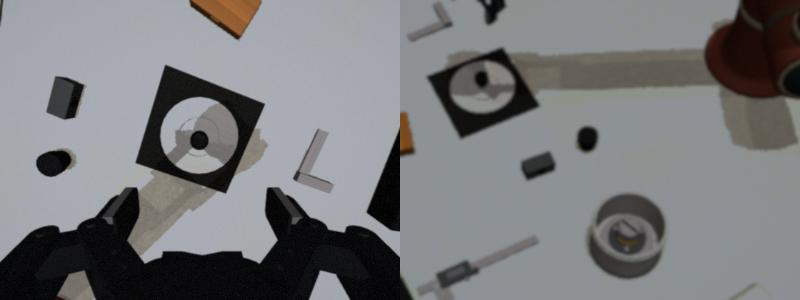

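Lid lies flat, knob up, within the mat (left half: disc at (199,138)); the screw head is visible in the open pot. Back over the pot, with wrist views from two places.

```bash
python3 shift.py '[[1,0.0091,-0.0557,0,0,0,0],[1,0.0091,-0.0557,0,0,0,0],[1,0.0091,-0.0557,0,0,0,0],[1,0.0091,-0.0557,0,0,0,0],[1,0.0091,-0.0557,0,0,0,0]]'; python3 shift.py '[[0.7,0.0091,-0.0557,0,0,0,0],[0.7,-0.0209,-0.0557,0,0,0,0],[0.7,0,0,0,0,0,0],[0.7,0,0,0,0,0,0]]'
cat > shot.py <<'E'
import sys
from h import *
from plant import manip
s=manip.state();c=manip.camera_params("wrist");im=manip.grab_frame("wrist")
n=sys.argv[1];np.savez(n,im=im,**c);cv2.imwrite(f"pics/{n}.png",im[:,:,::-1])
w=rot(c["orientation"]).inv().apply(np.array([.4887,.2252,.077])-c["xyz"]);uv=c["intrinsics"]@(w/w[2])
print("pred",uv,s["tool_pos"],s["joint_pos"].round(3))
E
python3 shot.py a; python3 shift.py '[[0.7,0.03,-0.055,0,0,0,0],[0.7,0,0,0,0,0,0],[0.7,0,0,0,0,0,0]]';python3 shot.py b
python3 - <<'E'
import cv2,numpy as np
a=cv2.imread("pics/a.png");b=cv2.imread("pics/b.png")
cv2.imwrite("pics/ab.png",np.hstack([cv2.resize(a,(400,300)),cv2.resize(b,(400,300))]))
E
```

```text
time: 9.22
tool_pos: [0.5064, 0.0613, 0.2211]
tool_rot: [-0.0, 0.989, 0.148, -0.002]
contact_force: [0.5, 0.5, -0.8]
gripper_width: 0.997
grasp_force: 0.0
time: 9.72
tool_pos: [0.4634, 0.1624, 0.2219]
tool_rot: [0.0, 0.989, 0.149, -0.001]
contact_force: [-0.5, -0.1, -0.7]
gripper_width: 0.699
grasp_force: 0.0
pred [225.10068246 156.05728668   1.        ] [0.46341078 0.16239959 0.22187944] [ 0.186 -0.269  1.926 -0.     1.487  1.458]
time: 10.15
tool_pos: [0.477, 0.2227, 0.2227]
tool_rot: [0.0, 0.989, 0.148, -0.001]
contact_force: [0.4, -0.4, -0.6]
gripper_width: 0.7
grasp_force: 0.0
pred [281.7212839  187.90343703   1.        ] [0.47698362 0.22274941 0.22267396] [ 0.296 -0.179  1.849 -0.     1.473  1.57 ]
```

View pics/ab.png

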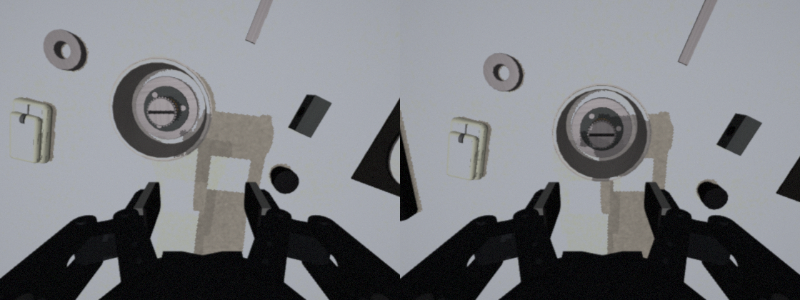

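Both views show the pot open with the screw head's slot near (225,158) in a and (283,189) in b, close to the predictions.

```bash
python3 - <<'E'
from h import *
P=[]
for n,c in(("a",(225,158)),("b",(283,189))):
    z=np.load(n+".npz");im=z["im"];cam={k:z[k] for k in("intrinsics","k1","xyz","orientation")};cam["k1"]=float(cam["k1"])
    g=cv2.cvtColor(im,cv2.COLOR_RGB2GRAY)
    for thr in(35,50,65):
        B=blob(im,c,thr,19)
        ys,xs=np.nonzero(B[2]);r=cv2.minAreaRect(np.c_[xs,ys].astype(np.float32));print(n,thr,B[0],B[1],r)
        if B[1][4]<250: best=r[0]
    P.append((cam,best))
print(P[0][1],P[1][1],tri(*P[0],*P[1]))
crops=[cv2.resize(np.load(n+".npz")["im"][y-35:y+35,x-35:x+35,::-1],(400,400),interpolation=2) for n,x,y in(("a",225,158),("b",283,189))]
cv2.imwrite("pics/crop.png",np.hstack(crops))
E
```

```text
a 35 [216.33333333 156.66666667] [216 156   2   2   3] ((216.25001525878906, 156.75), (1.4142134189605713, 0.7071067094802856), 45.0)
a 50 [224.84337349 156.73493976] [208 156  35   3  83] ((225.0, 157.0), (2.0, 34.0), 90.0)
a 65 [225.18584071 156.91150442] [208 155  36   4 113] ((225.5, 156.5), (3.0, 35.0), 90.0)
b 35 [281.08433735 188.79518072] [265 188  34   3  83] ((281.5, 189.0), (2.0, 33.0), 90.0)
b 50 [282.12230216 188.51079137] [265 187  35   4 139] ((282.0, 188.5), (3.0, 34.0), 90.0)
b 65 [283.         188.50666667] [264 186  39   6 150] ((283.0, 189.0), (4.998072147369385, 37.985347747802734), 88.40885925292969)
(225.5, 156.5) (283.0, 189.0) (array([0.48911888, 0.22399247, 0.08212261]), np.float64(0.00014754523090858165))
```

View pics/crop.png

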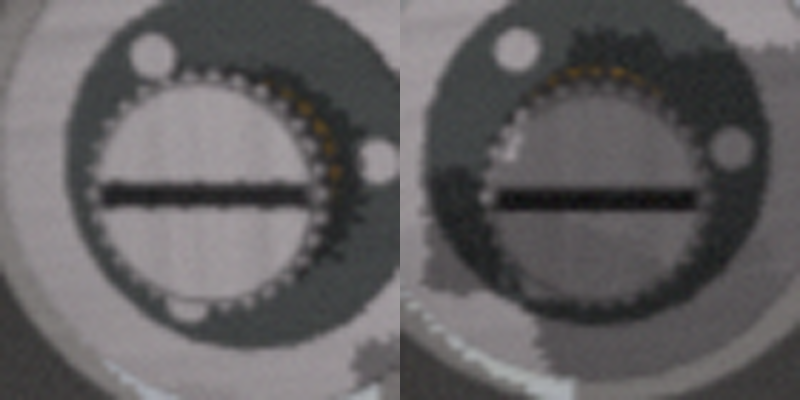

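Screw axis at about (0.489, 0.2248), top face about 0.08 high, slot parallel to tool y. Going down above the head.

```bash
python3 shift.py '[[0.7,0.012,0.0015,0.04,0,0,0],[0.7,0,0,0.05,0,0,0],[0.7,0,0,0,0,0,0],[0.7,0,0,0,0,0,0],[0.7,0,0,0,0,0,0]]'
python3 shot.py c; python3 - <<'E'
from h import *
from plant import manip
for i in range(1):
    s=manip.state();print(s["tool_pos"],to_tool(s,[.4889,.2248,.053]))
z=np.load("c.npz");c={k:z[k] for k in("intrinsics","xyz","orientation")};c["k1"]=float(z["k1"])
w=rot(c["orientation"]).inv().apply(np.array([.489,.2248,.078])-c["xyz"]);uv=(c["intrinsics"]@(w/w[2]))[:2]
B=blob(z["im"],uv,50,25);ys,xs=np.nonzero(B[2]);r=cv2.minAreaRect(np.c_[xs,ys].astype(np.float32));print(uv,B[0],B[1],r,plane(c,r[0],.078))
E
```

```text
time: 10.82
tool_pos: [0.4903, 0.2261, 0.1364]
tool_rot: [-0.0, 0.989, 0.148, 0.002]
contact_force: [0.4, 0.4, -0.1]
gripper_width: 0.698
grasp_force: 0.0
pred [280.56605016 231.67163512   1.        ] [0.49033085 0.22607887 0.1364057 ] [ 0.294 -0.076  1.903 -0.     1.309  1.568]
[0.49013229 0.22617853 0.13613533] [-0.002   0.001   0.0831]
[281.2168457  231.91961077] [280.19758065 232.13709677] [257 230  48   6 248] ((280.5, 232.5), (5.0, 47.0), 90.0) [[0.48843058 0.22516079 0.078     ]]
```

```bash
python3 shift.py '[[0.7,-0.0018,0.0007,0.04,0,0,0],[0.7,0,0,0.03,0,0,0],[0.7,0,0,0.013,0,0,0],[0.7,0,0,0,0,0,0],[0.7,0,0,0,0,0,0]]'; python3 shift.py '[[0,0,0,0,0,0,0],[0,0,0,0,0,0,0],[0,0,0,0,0,0,0],[0,0,0,0,0,0,0]]'
```

```text
time: 11.5
tool_pos: [0.4884, 0.2251, 0.0522]
tool_rot: [-0.0, 0.989, 0.148, 0.002]
contact_force: [-0.1, -0.0, -0.4]
gripper_width: 0.705
grasp_force: 0.0
time: 12.0
tool_pos: [0.4879, 0.2264, 0.0523]
tool_rot: [-0.002, 0.989, 0.148, 0.001]
contact_force: [-2.4, 5.0, 4.4]
gripper_width: 0.45
grasp_force: 59.8
```

```bash
python3 shift.py '[[0,0,-0.001,0.001,0,0,0],[0,0,0,0,0,0,0]]'; python3 shift.py '[[0,0,0,0,0,0,-0.1],[0,0,0,0,0,0,-0.1],[0,0,0,0,0,0,-0.1],[0,0,0,0,0,0,-0.1],[0,0,0,0,0,0,-0.1]]'
```

```text
time: 12.25
tool_pos: [0.4875, 0.2263, 0.0501]
tool_rot: [-0.001, 0.989, 0.148, 0.001]
contact_force: [2.2, 3.9, -2.4]
gripper_width: 0.448
grasp_force: 60.5
time: 12.88
tool_pos: [0.4876, 0.2263, 0.0495]
tool_rot: [-0.0, 0.921, 0.39, 0.002]
contact_force: [2.0, 3.7, -2.8]
gripper_width: 0.451
grasp_force: 60.5
```

```bash
python3 shift.py '[[0,0,0,0.0005,0,0,0],[0,0,0,0.0005,0,0,0],[0,0,0,0,0,0,0]]';  python3 shift.py '[[0,0,0,0.0005,0,0,0],[0,0,0,0.0005,0,0,0],[0,0,0,0,0,0,0]]'; python3 -c "
from plant import manip
s=manip.state();print(s['joint_pos'].round(3),s['ft_torque'],s['tool_pos'])"
```

```text
time: 13.25
tool_pos: [0.4875, 0.2262, 0.0487]
tool_rot: [-0.0, 0.922, 0.388, 0.001]
contact_force: [2.9, 4.4, -1.5]
gripper_width: 0.447
grasp_force: 60.6
time: 13.62
tool_pos: [0.4876, 0.2262, 0.0482]
tool_rot: [-0.0, 0.922, 0.388, 0.001]
contact_force: [2.2, 4.6, 0.6]
gripper_width: 0.451
grasp_force: 60.7
[2.950e-01 3.300e-02 1.959e+00 1.000e-03 1.148e+00 1.069e+00] [ 0.83766242 -0.48200505 -0.02732411] [0.4875923  0.22616561 0.04817157]
```

```bash
python3 shift.py '[[0,0,0,0.001,0,0,0],[0,0,0,0.001,0,0,0],[0,0,0,0,0,0,0]]';  python3 shift.py '[[0,0,0,0,0,0,-0.1],[0,0,0,0,0,0,-0.1],[0,0,0,0,0,0,-0.1],[0,0,0,0,0,0,0]]'; python3 -c "
from plant import manip
s=manip.state();print(s['joint_pos'].round(3),s['ft_torque'],s['tool_pos'])"
```

```text
time: 14.0
tool_pos: [0.4874, 0.226, 0.0454]
tool_rot: [-0.0, 0.922, 0.388, 0.001]
contact_force: [5.1, 6.0, -1.9]
gripper_width: 0.443
grasp_force: 61.0
time: 14.5
tool_pos: [0.4875, 0.226, 0.0452]
tool_rot: [0.0, 0.853, 0.522, 0.001]
contact_force: [5.0, 6.1, -2.5]
gripper_width: 0.447
grasp_force: 61.0
[0.295 0.037 1.96  0.    1.142 0.768] [ 0.94075748 -1.00460722  0.04566013] [0.48750788 0.2259825  0.04515428]
```

```bash
python3 shot.py d; python3 - <<'E'
from h import *
z=np.load("d.npz");im=z["im"];im=cv2.resize(im[190:330,190:380],(760,560),interpolation=2);im=cv2.convertScaleAbs(im,alpha=1.6)
cv2.imwrite("pics/d2.png",im[:,:,::-1])
E
```

```text
pred [283.06989622 298.20861461   1.        ] [0.48750788 0.2259825  0.04515428] [0.295 0.037 1.96  0.    1.142 0.768]
```

View pics/d2.png

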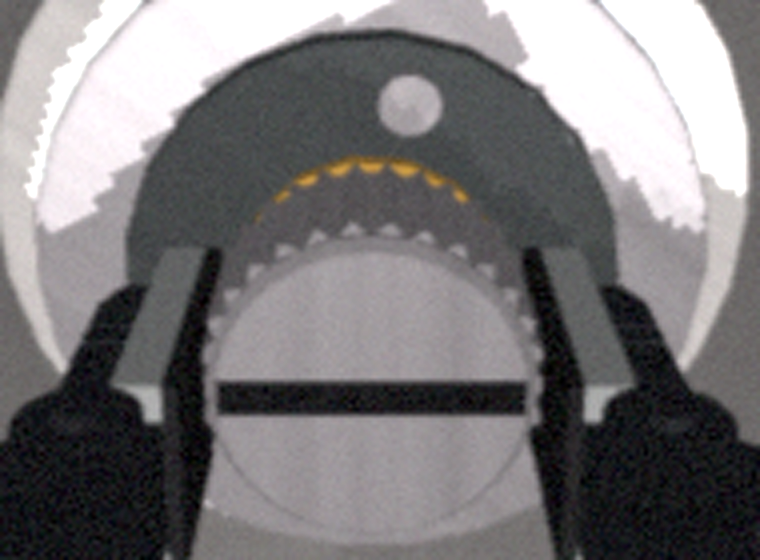

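The slot is at about (282.8, 289.5), still parallel to the jaw line, so the screw has turned with the fingers. I'll derive its height from that.

```bash
cat > hz.py <<'E'
import sys
from h import *
# height of screw top: slot centre ray vs vertical through TCP-measured axis
def top(n,ax=None):
    z=np.load(n+".npz");c={k:z[k] for k in("intrinsics","xyz","orientation")};c["k1"]=float(z["k1"])
    w=rot(c["orientation"]).inv().apply(np.array([.4887,.225,float(sys.argv[2]) if len(sys.argv)>2 else .075])-c["xyz"]);uv=(c["intrinsics"]@(w/w[2]))[:2]
    B=blob(z["im"],uv,40,26)
    g=cv2.cvtColor(z["im"],cv2.COLOR_RGB2GRAY);u=int(round(uv[0]))
    col=g[250:320,u-15:u+16].mean(1);i=np.arange(250,320);wgt=np.clip(60-col,0,None);v=(wgt*i).sum()/wgt.sum()
    o,d=ray(c,[uv[0],v]);d=d[0]
    # along ray, closest to axis horizontally
    e=np.array([.4887,.225])-o[:2];t=(e@d[:2])/(d[:2]@d[:2]);print(n,"uv",uv,"v",v,"blob",B[0],B[1],"pt",o+t*d)
top(sys.argv[1])
E
python3 hz.py d; python3 hz.py c .078
```

```text
d uv [283.27277255 295.98571893] v 289.25069693349263 blob [282.89807163 289.13774105] [258 286  51   8 363] pt [0.48871377 0.22499305 0.06951688]
c uv [280.82576108 232.22166062] v nan blob [280.5 232.5] [257 231  48   4 192] pt [nan nan nan]hz.py:9: RuntimeWarning: invalid value encountered in scalar divide
  col=g[250:320,u-15:u+16].mean(1);i=np.arange(250,320);wgt=np.clip(60-col,0,None);v=(wgt*i).sum()/wgt.sum()
```

```bash
python3 shift.py '[[0.7,0,0,0,0,0,0],[0.7,0,0,0,0,0,0],[0.7,0,0,0,0,0,0]]'; python3 shot.py e; python3 hz.py e
python3 - <<'E'
from h import *
from plant import manip
# scene view of the head: lid/pot reference
S=manip.grab_frame("scene");cv2.imwrite("pics/s2.png",S[:,:,::-1])
E
```

```text
time: 14.92
tool_pos: [0.4862, 0.2251, 0.0448]
tool_rot: [0.0, 0.853, 0.522, -0.001]
contact_force: [0.0, 0.3, -0.9]
gripper_width: 0.701
grasp_force: 0.0
pred [284.84180036 295.94652428   1.        ] [0.4861553  0.22512802 0.04481032] [ 2.950e-01  3.700e-02  1.961e+00 -1.000e-03  1.145e+00  7.680e-01]
e uv [285.03012163 293.73066413] v 285.2274585974239 blob [284.77053824 285.11898017] [260 282  51   8 353] pt [0.48873753 0.22498139 0.06798582]
```

```bash
python3 - <<'E'
from h import *
def edges(n,v0,u0,h):
    z=np.load(n+".npz");g=cv2.GaussianBlur(cv2.cvtColor(z["im"],cv2.COLOR_RGB2GRAY),(1,1),0).astype(float)
    p=g[int(v0)-1:int(v0)+2].mean(0);lo=p[int(u0)-8:int(u0)+8].mean()
    def cross(s):
        u=int(u0)
        while p[u]<lo+35: u+=s
        return u-s*(p[u]-(lo+35))/(p[u]-p[u-s])
    l,r=cross(-1),cross(1);cz=z["xyz"][2];f=z["intrinsics"][0,0]
    print(n,l,r,r-l,"camz",cz,"lo",lo,"L@.078",(r-l)/f*(cz-.078));return r-l,cz,f
a=edges("a",157,225,0);b=edges("b",189,282,0);c=edges("c",232,281,0);d=edges("d",289,283,0);e=edges("e",285,285,0)
for x in(.0315,.032,.0325): print(x,[round(k[1]-x*k[2]/k[0],4) for k in(a,b,c,d,e)])
E
```

```text
a 206.9375 244.1360294117647 37.198529411764696 camz 0.36436241182317186 lo 43.979166666666664 L@.078 0.03556935208493789
b 263.96923076923076 300.6470588235294 36.67782805429863 camz 0.3652421230084251 lo 26.666666666666664 L@.078 0.03517919602092267
c 256.3172348484849 304.78434684684686 48.467111998361986 camz 0.27939587338597105 lo 18.020833333333332 L@.078 0.0325935662441292
d 243.69542253521126 321.103515625 77.40809308978874 camz 0.18794126834639355 lo 15.208333333333332 L@.078 0.028417199989598123
e 245.83561643835617 322.61467889908255 76.77906246072638 camz 0.18734213968328062 lo 16.0 L@.078 0.02803267517471552
0.0315 [np.float64(0.1108), np.float64(0.108), np.float64(0.0848), np.float64(0.0661), np.float64(0.0645)]
0.032 [np.float64(0.1067), np.float64(0.104), np.float64(0.0817), np.float64(0.0641), np.float64(0.0625)]
0.0325 [np.float64(0.1027), np.float64(0.0999), np.float64(0.0786), np.float64(0.0622), np.float64(0.0606)]
```

```bash
python3 - <<'E'
from h import *
from scipy.optimize import brentq
D={"a":(206.94,244.14,157),"b":(263.97,300.65,188.8),"c":(256.32,304.78,232.3),"d":(243.7,321.1,289.2),"e":(245.84,322.61,285.2)}
def L(n,h):
    z=np.load(n+".npz");c={k:z[k] for k in("intrinsics","xyz","orientation")};c["k1"]=float(z["k1"]);l,r,v=D[n]
    p=plane(c,[[l,v],[r,v]],h);return np.linalg.norm(p[0]-p[1]),p.mean(0)
for n in D:
    print(n,[L(n,h)[0].round(5) for h in(.068,.073,.078)],L(n,.073)[1].round(4),L(n,.078)[1].round(4),[round(brentq(lambda h:L(n,h)[0]-x,0,.15),4) for x in(.0325,.033,.0335,.034)])
E
```

```text
a [np.float64(0.03637), np.float64(0.03576), np.float64(0.03515)] [0.4874 0.2252 0.073 ] [0.4881 0.2244 0.078 ] [0.0996, 0.0955, 0.0914, 0.0873]
b [np.float64(0.03708), np.float64(0.03645), np.float64(0.03583)] [0.4872 0.2241 0.073 ] [0.4882 0.2244 0.078 ] [0.1047, 0.1007, 0.0967, 0.0927]
c [np.float64(0.03627), np.float64(0.03541), np.float64(0.03455)] [0.4869 0.2247 0.073 ] [0.4886 0.2252 0.078 ] [0.09, 0.0871, 0.0841, 0.0812]
d [np.float64(0.03487), np.float64(0.03342), np.float64(0.03196)] [0.4893 0.227  0.073 ] [0.4907 0.2296 0.078 ] [0.0762, 0.0744, 0.0727, 0.071]
e [np.float64(0.03434), np.float64(0.0329), np.float64(0.03146)] [0.4897 0.2277 0.073 ] [0.491  0.2303 0.078 ] [0.0744, 0.0727, 0.0709, 0.0692]
```

```bash
python3 - <<'E'
from h import *
for n,u,vs in(("d",283,289.2),("e",285,285.2),("c",280.5,232.3)):
    z=np.load(n+".npz");c={k:z[k] for k in("intrinsics","xyz","orientation")};c["k1"]=float(z["k1"])
    g=cv2.cvtColor(z["im"],cv2.COLOR_RGB2GRAY)[:,u-2:u+3].mean(1);print(n,"profile",[(i,int(g[i])) for i in range(150 if n!="c" else 120,262,2)])
    fx=rot(c["orientation"]).apply([0,-1,0]);fx[2]=0;fx/=np.linalg.norm(fx)
    for nm,r,h in(("plate",.034,.038),("ring",.048,.032),("rim in",.059,.088),("slot78",0,.078),("slot73",0,.073),("slot69",0,.069),("face_far78",.020,.078),("face_far73",.02,.073)):
        p=np.array([.4887,.225,h])+fx*r;w=rot(c["orientation"]).inv().apply(p-c["xyz"]);print(nm,(c["intrinsics"]@(w/w[2]))[:2].round(1),end="; ")
    print("meas slot",vs)
E
```

```text
d profile [(150, 202), (152, 201), (154, 196), (156, 141), (158, 196), (160, 202), (162, 201), (164, 197), (166, 80), (168, 61), (170, 86), (172, 166), (174, 179), (176, 180), (178, 178), (180, 180), (182, 182), (184, 183), (186, 179), (188, 174), (190, 169), (192, 142), (194, 113), (196, 106), (198, 35), (200, 49), (202, 52), (204, 52), (206, 53), (208, 51), (210, 49), (212, 52), (214, 56), (216, 59), (218, 59), (220, 50), (222, 46), (224, 44), (226, 45), (228, 47), (230, 63), (232, 82), (234, 54), (236, 53), (238, 52), (240, 52), (242, 52), (244, 55), (246, 56), (248, 63), (250, 81), (252, 82), (254, 100), (256, 100), (258, 101), (260, 100)]
plate [283.1 198.3]; ring [283.1 169.4]; rim in [283.5 159.9]; slot78 [283.3 299.9]; slot73 [283.3 293.5]; slot69 [283.2 288.6]; face_far78 [283.3 255.8]; face_far73 [283.3 250.8]; meas slot 289.2
e profile [(150, 198), (152, 150), (154, 174), (156, 202), (158, 204), (160, 204), (162, 180), (164, 64), (166, 62), (168, 126), (170, 174), (172, 183), (174, 181), (176, 183), (178, 184), (180, 184), (182, 184), (184, 181), (186, 177), (188, 164), (190, 122), (192, 112), (194, 92), (196, 32), (198, 51), (200, 52), (202, 53), (204, 54), (206, 53), (208, 50), (210, 59), (212, 68), (214, 68), (216, 60), (218, 52), (220, 47), (222, 46), (224, 46), (226, 50), (228, 62), (230, 57), (232, 53), (234, 51), (236, 54), (238, 53), (240, 53), (242, 57), (244, 70), (246, 80), (248, 84), (250, 99), (252, 101), (254, 101), (256, 99), (258, 101), (260, 100)]
plate [284.7 195.8]; ring [284.7 166.8]; rim in [285.6 156.3]; slot78 [285.1 297.6]; slot73 [285.  291.2]; slot69 [284.9 286.4]; face_far78 [285.2 253.3]; face_far73 [285.1 248.3]; meas slot 285.2Traceback (most recent call last):
  File "<stdin>", line 4, in <module>
TypeError: slice indices must be integers or None or have an __index__ method
```

```bash
python3 shift.py '[[0.7,0,0,-0.03,0,0,0.16],[0.7,0,0,-0.03,0,0,0.16],[0.7,0,0,-0.03,0,0,0.16],[0.7,0,0,0,0,0,0.16],[0.7,0,0,0,0,0,0.16]]'; python3 shift.py '[[0.7,0,0,0,0,0,0],[0.7,0,0,0,0,0,0],[0.7,0,0,0,0,0,0]]';python3 shot.py f
python3 - <<'E'
from h import *
for n in"cf":
    z=np.load(n+".npz");c={k:z[k] for k in("intrinsics","xyz","orientation")};c["k1"]=float(z["k1"])
    def pr(p):
        w=rot(c["orientation"]).inv().apply(p-c["xyz"]);return (c["intrinsics"]@(w/w[2]))[:2].round(1)
    uv=pr(np.array([.4887,.225,.075]));B=blob(z["im"],uv,50,34);print(n,B[0],B[1],[pr(np.array([.4887,.225,h])) for h in(.078,.073,.068)],c["xyz"])
    g=cv2.cvtColor(z["im"],cv2.COLOR_RGB2GRAY);u=int(uv[0]);g=g[:,u-1:u+2].mean(1)
    fx=rot(c["orientation"]).apply([0,-1,0]);fx[2]=0;fx/=np.linalg.norm(fx)
    print("plate far/near",pr(np.array([.4887,.225,.038])+.034*fx),pr(np.array([.4887,.225,.038])-.034*fx),"prof",[(i,int(g[i])) for i in range(160,290,1)])
E
```

```text
time: 15.65
tool_pos: [0.487, 0.2256, 0.136]
tool_rot: [0.0, 0.989, 0.146, 0.0]
contact_force: [-0.3, -0.7, 0.3]
gripper_width: 0.704
grasp_force: 0.0
time: 16.02
tool_pos: [0.4867, 0.2256, 0.1351]
tool_rot: [0.0, 0.989, 0.149, -0.0]
contact_force: [-0.6, 0.4, 0.4]
gripper_width: 0.699
grasp_force: 0.0
pred [281.38831341 226.99698725   1.        ] [0.48665574 0.22559859 0.13513149] [ 0.295 -0.079  1.909 -0.     1.313  1.567]
c [280.4973822 215.4921466] [246 197  69  49 573] [array([280.8, 232.2]), array([280.9, 229.9]), array([280.9, 227.7])] [0.55818776 0.24505328 0.27939587]
plate far/near [281.  175.9] [281.1 253.4] prof [(160, 140), (161, 160), (162, 164), (163, 164), (164, 164), (165, 162), (166, 161), (167, 163), (168, 165), (169, 165), (170, 160), (171, 126), (172, 111), (173, 106), (174, 101), (175, 96), (176, 61), (177, 41), (178, 44), (179, 44), (180, 46), (181, 48), (182, 46), (183, 44), (184, 45), (185, 47), (186, 44), (187, 46), (188, 44), (189, 47), (190, 47), (191, 44), (192, 47), (193, 44), (194, 44), (195, 46), (196, 53), (197, 78), (198, 89), (199, 84), (200, 58), (
[... 1924 characters left out ...]
, 24), (227, 41), (228, 65), (229, 82), (230, 89), (231, 90), (232, 91), (233, 91), (234, 88), (235, 87), (236, 85), (237, 85), (238, 86), (239, 87), (240, 88), (241, 87), (242, 88), (243, 89), (244, 90), (245, 82), (246, 64), (247, 45), (248, 39), (249, 44), (250, 77), (251, 85), (252, 85), (253, 85), (254, 85), (255, 84), (256, 82), (257, 85), (258, 83), (259, 83), (260, 84), (261, 99), (262, 110), (263, 85), (264, 70), (265, 64), (266, 65), (267, 66), (268, 62), (269, 64), (270, 64), (271, 63), (272, 65), (273, 64), (274, 63), (275, 64), (276, 63), (277, 64), (278, 65), (279, 65), (280, 65), (281, 64), (282, 65), (283, 64), (284, 65), (285, 64), (286, 66), (287, 66), (288, 62), (289, 62)]
```

Vision shows the head about 7 mm lower than before, so a drop has apparently happened within 0.8 rad, earlier than felt. To be certain zero is passed, I'll regrip and turn back 2 rad more. If it had already dropped, the screw should ride up about 1.6 mm without a second drop.

```bash
python3 shift.py '[[0.7,0.0024,0,0.04,0,0,0],[0.7,0,0,0.035,0,0,0],[0.7,0,0,0.014,0,0,0],[0.7,0,0,0,0,0,0],[0.7,0,0,0,0,0,0]]'; python3 shot.py g; python3 shift.py '[[0,0,0,0,0,0,0],[0,0,0,0,0,0,0],[0,0,0,0,0,0,0],[0,0,0,0,0,0,0]]'; python3 shot.py g2
cat > slot.py <<'E'
import sys
from h import *
from plant import manip
def slot(n):
    z=np.load(n+".npz");c={k:z[k] for k in("intrinsics","xyz","orientation")};c["k1"]=float(z["k1"])
    pr=lambda p:(lambda w:(c["intrinsics"]@(w/w[2]))[:2])(rot(c["orientation"]).inv().apply(np.array(p)-c["xyz"]))
    uv=pr([.4887,.225,.070]);g=cv2.cvtColor(z["im"],cv2.COLOR_RGB2GRAY)
    m=(g<45).astype(np.uint8);w=np.zeros_like(m);cv2.circle(w,tuple(map(int,uv)),30,1,-1);m*=w
    k,l,s,ce=cv2.connectedComponentsWithStats(m)
    i=min(range(1,k),key=lambda i:np.hypot(*(ce[i]-uv)) if s[i,4]>100 else 1e9)
    ys,xs=np.nonzero(l==i);q=np.c_[xs,ys].astype(float)
    P=plane(c,q,.071)[:,:2];mu=P.mean(0);_,_,V=np.linalg.svd(P-mu,full_matrices=False);yaw=np.arctan2(V[0,1],V[0,0])
    o,d=ray(c,[q.mean(0)]);d=d[0];e=np.array([.4887,.225])-o[:2];t=(e@d[:2])/(d[:2]@d[:2])
    print(n,"area",s[i,4],"centre",q.mean(0).round(1),"slot yaw mod pi %.3f"%(yaw%np.pi),"top",(o+t*d).round(4))
for n in sys.argv[1:]: slot(n)
E
python3 slot.py d e g g2
```

```text
time: 16.7
tool_pos: [0.4903, 0.2267, 0.048]
tool_rot: [-0.0, 0.989, 0.148, 0.001]
contact_force: [0.8, -0.1, 0.5]
gripper_width: 0.701
grasp_force: 0.0
pred [280.7593989  301.02312492   1.        ] [0.49029931 0.22672823 0.04799022] [0.295 0.039 1.952 0.    1.147 1.568]
time: 17.25
tool_pos: [0.4898, 0.227, 0.0473]
tool_rot: [-0.001, 0.989, 0.148, 0.001]
contact_force: [0.2, 3.1, 3.1]
gripper_width: 0.44
grasp_force: 59.9
pred [281.63701535 301.28727505   1.        ] [0.48983157 0.22703267 0.04725869] [2.960e-01 4.000e-02 1.953e+00 1.000e-03 1.146e+00 1.568e+00]
d area 470 centre [283.1 289.5] slot yaw mod pi 2.667 top [0.4886 0.225  0.0697]
e area 460 centre [283.9 285.4] slot yaw mod pi 2.670 top [0.4883 0.2252 0.0681]
g area 449 centre [280.3 291.1] slot yaw mod pi 2.669 top [0.4886 0.2254 0.0688]
g2 area 452 centre [280.9 290.3] slot yaw mod pi 2.671 top [0.4885 0.2255 0.068 ]
```

```bash
python3 shift.py '[[0,0,0,0,0,0,-0.18],[0,0,0,0,0,0,-0.18],[0,0,0,0,0,0,-0.18],[0,0,0,0,0,0,-0.1],[0,0,0,0,0,0,0]]'; python3 shot.py i1;  python3 shift.py '[[0,0,0,0,0,0,-0.18],[0,0,0,0,0,0,-0.18],[0,0,0,0,0,0,-0.18],[0,0,0,0,0,0,-0.1],[0,0,0,0,0,0,0]]'; python3 shot.py i2; python3 shift.py '[[0,0,0,0,0,0,-0.18],[0,0,0,0,0,0,-0.18],[0,0,0,0,0,0,-0.18],[0,0,0,0,0,0,-0.18],[0,0,0,0,0,0,0]]'; python3 shot.py i3; python3 shift.py '[[0.7,0,0,0,0,0,0],[0.7,0,0,0,0,0,0],[0.7,0,0,0,0,0,0]]'; python3 shot.py i4; python3 slot.py i1 i2 i3 i4
```

```text
time: 17.92
tool_pos: [0.4888, 0.2275, 0.0454]
tool_rot: [-0.001, 0.892, 0.452, 0.001]
contact_force: [2.5, 8.4, -2.9]
gripper_width: 0.444
grasp_force: 61.5
pred [281.99386507 302.06837142   1.        ] [0.48884716 0.22749899 0.04535409] [0.296 0.042 1.955 0.003 1.144 0.928]
time: 18.6
tool_pos: [0.4881, 0.2278, 0.045]
tool_rot: [-0.002, 0.705, 0.71, 0.001]
contact_force: [-0.5, 8.6, -2.5]
gripper_width: 0.443
grasp_force: 61.5
pred [282.67187922 302.45592443   1.        ] [0.48809799 0.22781191 0.04501196] [0.297 0.042 1.956 0.004 1.144 0.288]
time: 19.27
tool_pos: [0.4872, 0.2278, 0.0449]
tool_rot: [-0.002, 0.409, 0.912, 0.001]
contact_force: [-3.5, 9.0, 0.4]
gripper_width: 0.444
grasp_force: 61.8
pred [283.13654485 303.44475929   1.        ] [0.48716888 0.22775206 0.04489213] [ 0.297  0.041  1.956  0.005  1.147 -0.433]
time: 19.7
tool_pos: [0.489, 0.2258, 0.046]
tool_rot: [-0.0, 0.41, 0.912, -0.0]
contact_force: [-0.2, -0.9, 0.5]
gripper_width: 0.701
grasp_force: 0.0
pred [283.0141425  296.84475931   1.        ] [0.48895505 0.22582839 0.04599797] [ 2.950e-01  4.100e-02  1.955e+00 -1.000e-03  1.147e+00 -4.320e-01]
i1 area 443 centre [279.4 289.8] slot yaw mod pi 0.170 top [0.4876 0.2258 0.067 ]
i2 area 449 centre [279.4 289.7] slot yaw mod pi 0.813 top [0.4872 0.225  0.0665]
i3 area 440 centre [279.4 290.4] slot yaw mod pi 1.533 top [0.4875 0.224  0.0663]
i4 area 439 centre [279.4 284.3] slot yaw mod pi 1.530 top [0.4875 0.224  0.0664]
```

```bash
python3 - <<'E'
from h import *
from scipy.optimize import least_squares
C={"d":(283.1,289.5),"e":(283.9,285.4),"g":(280.3,291.1),"g2":(280.9,290.3),"i1":(279.4,289.8),"i2":(279.4,289.7),"i3":(279.4,290.4),"i4":(279.4,284.3),"c":(280.5,232.4),"a":(225.2,156.8),"b":(282,188.6)}
def cam(n):
    z=np.load(n+".npz");c={k:z[k] for k in("intrinsics","xyz","orientation")};c["k1"]=float(z["k1"]);return c
def inter(ns):
    A=np.zeros((3,3));b=np.zeros(3);rr=[]
    for n in ns:
        o,d=ray(cam(n),C[n]);d=d[0];M=np.eye(3)-np.outer(d,d);A+=M;b+=M@o;rr.append((M,o))
    x=np.linalg.solve(A,b);print(ns,x.round(4),[round(float(np.linalg.norm(M@(x-o)))*1000,1) for M,o in rr])
inter("abc");inter(["d","i1","i2","i3"]);inter(["i1","i2","i3"]);inter(["i1","i3"]);inter(["g","i4"]);inter(["e","i4"]);inter(["f"]+["g"]) if "f" in C else 0
for n in C: print(n,plane(cam(n),C[n],.074).round(4),plane(cam(n),C[n],.079).round(4))
E
```

```text
abc [0.4881 0.2249 0.0768] [0.1, 0.2, 0.1]
['d', 'i1', 'i2', 'i3'] [0.4874 0.2243 0.0662] [1.1, 1.0, 0.5, 0.4]
['i1', 'i2', 'i3'] [0.4873 0.2248 0.0663] [0.7, 0.2, 0.8]
['i1', 'i3'] [0.4873 0.2248 0.0664] [0.7, 0.7]
['g', 'i4'] [0.4874 0.2247 0.067 ] [0.4, 0.4]
['e', 'i4'] [0.4877 0.2239 0.0659] [0.1, 0.1]
d [[0.4898 0.2273 0.074 ]] [[0.4911 0.2299 0.079 ]]
e [[0.4898 0.2282 0.074 ]] [[0.4911 0.2308 0.079 ]]
g [[0.4915 0.2263 0.074 ]] [[0.4944 0.2271 0.079 ]]
g2 [[0.492  0.2266 0.074 ]] [[0.4948 0.2274 0.079 ]]
i1 [[0.4902 0.2291 0.074 ]] [[0.492  0.2315 0.079 ]]
i2 [[0.4873 0.2295 0.074 ]] [[0.4873 0.2324 0.079 ]]
i3 [[0.4846 0.2274 0.074 ]] [[0.4827 0.2297 0.079 ]]
i4 [[0.4847 0.2273 0.074 ]] [[0.4829 0.2295 0.079 ]]
c [[0.4871 0.2248 0.074 ]] [[0.4888 0.2253 0.079 ]]
a [[0.4876 0.2254 0.074 ]] [[0.4884 0.2246 0.079 ]]
b [[0.4875 0.2246 0.074 ]] [[0.4885 0.2249 0.079 ]]
```

```bash
cat > rel.py <<'E'
import sys
from h import *
from scipy.optimize import brentq
# head-top height from slot row relative to far plate edge row (z .038, r .034) in the same picture
def rel(n,ax=(.4879,.2248)):
    z=np.load(n+".npz");c={k:z[k] for k in("intrinsics","xyz","orientation")};c["k1"]=float(z["k1"])
    def pr(p):
        w=rot(c["orientation"]).inv().apply(np.array(p)-c["xyz"]);return (c["intrinsics"]@(w/w[2]))[:2]
    g=cv2.cvtColor(z["im"],cv2.COLOR_RGB2GRAY).astype(float)
    f=rot(c["orientation"]).apply([0,-1,0]);f[2]=0;f/=np.linalg.norm(f)
    pe=pr(np.r_[ax,.038]+.034*f);u=int(round(pe[0]));p=g[:,u-3:u+4].mean(1)
    r=np.arange(int(pe[1])-7,int(pe[1])+8);gr=p[r+1]-p[r-1];i=r[np.argmin(gr)];k=np.arange(i-2,i+3);w=np.clip(-(p[k+1]-p[k-1]),0,None);ve=(w*k).sum()/w.sum()
    vs0=pr([*ax,.071]);u=int(round(vs0[0]))
    q=g[:,u-5:u+6].mean(1);r=np.arange(int(vs0[1])-14,int(vs0[1])+15);w=np.clip(55-q[r],0,None);vs=(w*r).sum()/w.sum()
    h=brentq(lambda h:(pr([*ax,h])[1]-pe[1])-(vs-ve),.03,.12)
    print(n,"edge %.1f (pred %.1f) slot %.1f h %.4f"%(ve,pe[1],vs,h))
for n in sys.argv[1:]: rel(n)
E
python3 rel.py a b c d e f g g2 i1 i2 i3 i4
```

```text
a edge 120.0 (pred 120.0) slot 156.7 h 0.0751
b edge 149.7 (pred 150.2) slot 188.6 h 0.0786
c edge 175.7 (pred 176.9) slot 232.4 h 0.0786
d edge 196.8 (pred 199.4) slot 289.3 h 0.0708
e edge 194.5 (pred 196.8) slot 285.3 h 0.0691
f edge 170.4 (pred 172.1) slot 223.2 h 0.0695
g edge 201.8 (pred 204.3) slot 290.6 h 0.0691
g2 edge 201.5 (pred 204.0) slot 289.4 h 0.0679
i1 edge 200.5 (pred 203.2) slot 288.5 h 0.0670
i2 edge 200.0 (pred 202.6) slot 288.3 h 0.0671
i3 edge 200.8 (pred 202.3) slot 288.8 h 0.0668
i4 edge 195.6 (pred 196.8) slot 282.7 h 0.0667
```

```bash
python3 shift.py '[[0.7,0,0,-0.03,0,0,0],[0.7,0,0,-0.03,0,0,0],[0.7,0,0,-0.03,0,0,0],[0.7,0,0,0,0,0,0],[0.7,0,0,0,0,0,0]]'; python3 shot.py j; python3 rel.py c j; python3 slot.py f j; python3 - <<'E'
from h import *
# slot length seen at same range, and head/plate edge profile, for c and j
for n in"cj":
    z=np.load(n+".npz");c={k:z[k] for k in("intrinsics","xyz","orientation")};c["k1"]=float(z["k1"])
    w=rot(c["orientation"]).inv().apply(np.array([.4879,.2248,.074])-c["xyz"]);uv=(c["intrinsics"]@(w/w[2]))[:2]
    g=cv2.cvtColor(z["im"],cv2.COLOR_RGB2GRAY).astype(float);v=int(round(uv[1]));u=int(uv[0])
    v=min(range(v-6,v+7),key=lambda k:g[k,u-8:u+8].mean());p=g[v-1:v+2].mean(0);lo=p[u-8:u+8].mean()
    def cr(s):
        x=u;hi=(g[v-6,u-8:u+8].mean()+lo)/2
        while p[x]<hi:x+=s
        return x-s*(p[x]-hi)/(p[x]-p[x-s])
    l,r=cr(-1),cr(1)
    for h in(.068,.073,.078): P=plane(c,[[l,v],[r,v]],h);print(n,v,h,np.linalg.norm(P[0]-P[1]).round(5),end=" ")
    print()
E
```

```text
time: 20.38
tool_pos: [0.4885, 0.226, 0.1352]
tool_rot: [-0.0, 0.41, 0.912, -0.001]
contact_force: [-0.2, -0.7, -0.5]
gripper_width: 0.7
grasp_force: 0.0
pred [283.5398755 228.2436131   1.       ] [0.48853308 0.22600945 0.13524923] [ 0.295 -0.074  1.904 -0.     1.314 -0.432]
c edge 175.7 (pred 176.9) slot 232.4 h 0.0786
j edge 171.5 (pred 171.9) slot 223.4 h 0.0675
f area 202 centre [281.7 223.4] slot yaw mod pi 2.663 top [0.4887 0.225  0.0688]
j area 215 centre [283.1 222.2] slot yaw mod pi 1.523 top [0.4886 0.2249 0.0628]
c 233 0.068 0.03639 c 233 0.073 0.03553 c 233 0.078 0.03467 
j 221 0.068 0.0065 j 221 0.073 0.00635 j 221 0.078 0.00619
```

```bash
python3 - <<'E'
from h import *
from scipy.optimize import least_squares
C={"d":(283.1,289.5),"e":(283.9,285.4),"g":(280.3,291.1),"g2":(280.9,290.3),"i1":(279.4,289.8),"i2":(279.4,289.7),"i3":(279.4,290.4),"i4":(279.4,284.3),"c":(280.5,232.4),"a":(225.2,156.8),"b":(282,188.6),"f":(281.7,223.4),"j":(283.1,222.9)}
cams={}
for n in C:
    z=np.load(n+".npz");cams[n]={k:z[k] for k in("intrinsics","xyz","orientation")};cams[n]["k1"]=float(z["k1"])
grp={"a":0,"b":0,"c":0,"d":1,"e":2,"f":2,"g":2,"g2":2,"i1":3,"i2":4,"i3":5,"i4":5,"j":5}
# unknown: axis xy, camera offset in its own x,y, small tilt about its x (2 mm / calibrated priors), heights per state
def res(x):
    r=[]
    for n in C:
        c=cams[n];R_=rot(c["orientation"]);p=np.array([x[0],x[1],x[5+grp[n]]])
        w=R_.inv().apply(p-c["xyz"])-np.array([x[2],x[3],x[4]]);uv=(c["intrinsics"]@(w/w[2]))[:2];r+=list((uv-C[n])/1.0)
    return np.r_[r,x[2]/.0015,x[3]/.0015,x[4]/.0015,(x[5]-.0777)/.0007]
x=least_squares(res,np.r_[.488,.225,0,0,0,[.07]*6]).x;rr=res(x)
print(x.round(4),"rms px",np.sqrt((rr[:-4]**2).mean()));print({n:rr[2*i:2*i+2].round(1).tolist() for i,n in enumerate(C)})
J=least_squares(res,x).jac;print("sd",np.sqrt(np.diag(np.linalg.inv(J.T@J))).round(4))
E
```

```text
[ 4.881e-01  2.245e-01  5.000e-04  4.000e-04 -0.000e+00  7.770e-02
  6.930e-02  6.780e-02  6.630e-02  6.640e-02  6.710e-02] rms px 0.6533742281699161
{'d': [-1.8, -0.0], 'e': [-0.9, 0.1], 'g': [0.4, -0.6], 'g2': [0.6, 0.4], 'i1': [1.3, 0.0], 'i2': [0.8, 0.0], 'i3': [0.6, -0.0], 'i4': [0.5, -0.1], 'c': [-0.0, 0.1], 'a': [-0.3, -0.2], 'b': [-0.4, -0.1], 'f': [-0.4, 0.0], 'j': [-1.5, 0.5]}
sd [0.0005 0.0002 0.0004 0.0006 0.0013 0.0007 0.0016 0.0013 0.0015 0.0017
 0.002 ]
```

```bash
python3 shift.py '[[0.7,-0.05,0,0,0,0,0],[0.7,-0.02,0,0,0,0,0],[0.7,0,0,0,0,0,0],[0.7,0,0,0,0,0,0]]'; python3 shot.py k1; python3 shift.py '[[0.7,0,0.05,0,0,0,0],[0.7,0,0,0,0,0,0],[0.7,0,0,0,0,0,0]]'; python3 shot.py k2;  python3 shift.py '[[0.7,0,-0.05,0,0,0,0],[0.7,0,-0.05,0,0,0,0],[0.7,0,0,0,0,0,0],[0.7,0,0,0,0,0,0]]'; python3 shot.py k3
python3 - <<'E'
import cv2,numpy as np
t=[]
for n in("j","k1","k2","k3"):
    im=np.load(n+".npz")["im"];t.append(cv2.convertScaleAbs(cv2.resize(im,(400,300)),alpha=1.5))
cv2.imwrite("pics/jk.png",np.vstack([np.hstack(t[:2]),np.hstack(t[2:])])[:,:,::-1])
E
```

```text
time: 20.92
tool_pos: [0.5346, 0.1745, 0.1355]
tool_rot: [-0.001, 0.409, 0.912, -0.0]
contact_force: [-0.3, -0.2, 0.2]
gripper_width: 0.697
grasp_force: 0.0
pred [283.29015383 126.93895296   1.        ] [0.53464557 0.17453586 0.13549692] [ 1.830e-01 -1.600e-02  1.847e+00  1.000e-03  1.312e+00 -5.440e-01]
time: 21.35
tool_pos: [0.5721, 0.2078, 0.1361]
tool_rot: [-0.0, 0.409, 0.913, -0.0]
contact_force: [-1.0, -0.2, -0.8]
gripper_width: 0.699
grasp_force: 0.0
pred [206.05048742 126.66832933   1.        ] [0.57210995 0.20778619 0.13607171] [ 0.226  0.091  1.736 -0.     1.316 -0.502]
time: 21.9
tool_pos: [0.4984, 0.1408, 0.1371]
tool_rot: [0.001, 0.41, 0.912, 0.001]
contact_force: [-0.4, 1.0, 0.7]
gripper_width: 0.701
grasp_force: 0.0
pred [359.24280912 124.90976308   1.        ] [0.49838446 0.14075287 0.13708948] [ 0.131 -0.129  1.951  0.     1.318 -0.595]
```

View pics/jk.png

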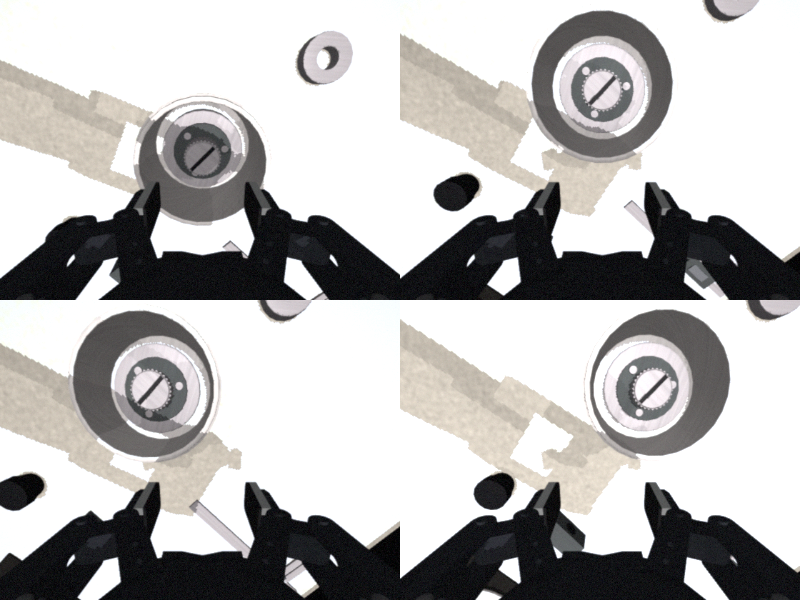

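All four views show the head centred in the plate with the slot turned along with the grips. Triangulating the slot centre over k1–k3.

```bash
cat > tri.py <<'E'
import sys
from h import *
def sc(n,z0=.07,ax=(.488,.2247)):
    z=np.load(n+".npz");c={k:z[k] for k in("intrinsics","xyz","orientation")};c["k1"]=float(z["k1"])
    w=rot(c["orientation"]).inv().apply(np.array([*ax,z0])-c["xyz"]);uv=(c["intrinsics"]@(w/w[2]))[:2]
    g=cv2.cvtColor(z["im"],cv2.COLOR_RGB2GRAY)
    best=None
    for thr in(30,40,50,60):
        k,l,s,ce=cv2.connectedComponentsWithStats((g<thr).astype(np.uint8))
        for i in range(1,k):
            if 40<s[i,4]<500 and np.hypot(*(ce[i]-uv))<12:
                ys,xs=np.nonzero(l==i);r=cv2.minAreaRect(np.c_[xs,ys].astype(np.float32));L=max(r[1]);W=min(r[1])
                if L/(W+.1)>3: best=(np.array(ce[i]),L,thr)
    return c,best
def inter(ns,z0):
    A=np.zeros((3,3));b=np.zeros(3);rr=[]
    for n in ns:
        c,q=sc(n,z0);o,d=ray(c,[q[0]]);d=d[0];M=np.eye(3)-np.outer(d,d);A+=M;b+=M@o;rr.append((M,o));print(n,q[0].round(1),round(float(q[1]),1),q[2])
    x=np.linalg.solve(A,b);print("->",x.round(4),[round(float(np.linalg.norm(M@(x-o)))*1000,1) for M,o in rr])
if __name__=="__main__":
    inter(["a","b","c"],.078);inter(["k1","k2","k3"],.068);inter(["k2","k3"],.068);inter(["j","k1","k2","k3"],.068)
E
python3 tri.py
```

```text
a [225.2 157. ] 35.0 60
b [282.  188.5] 35.0 50
c [279.2 232.6] 55.0 60
-> [0.4877 0.2252 0.0758] [0.1, 0.6, 0.7]
k1 [282.4 126.9] 50.3 60
k2 [210.  126.4] 48.3 60
k3 [354.5 124.2] 50.9 60
-> [0.4883 0.2251 0.065 ] [0.3, 0.1, 0.3]
k2 [210.  126.4] 48.3 60
k3 [354.5 124.2] 50.9 60
-> [0.4883 0.2252 0.0649] [0.2, 0.2]
j [283.2 222.2] 43.8 40
k1 [282.4 126.9] 50.3 60
k2 [210.  126.4] 48.3 60
k3 [354.5 124.2] 50.9 60
-> [0.4883 0.2251 0.0645] [0.2, 0.4, 0.1, 0.3]
```

```bash
python3 - <<'E'
from h import *
from tri import sc
obs={}
for n in("a","b","c","j","k1","k2","k3"):
    c,q=sc(n,.078 if n in"abc" else .066)
    im=np.load(n+".npz")["im"];g=cv2.cvtColor(im,cv2.COLOR_RGB2GRAY)
    m=(g>75).astype(np.uint8);k,l,s,ce=cv2.connectedComponentsWithStats(m)
    obs[n]=(c,[])
    for i in range(1,k):
        if 25<s[i,4]<160 and max(s[i,2:4])<16:
            P=plane(c,[ce[i]],.04)[0];d=P[:2]-[.4883,.2251];r=np.hypot(*d)
            if .018<r<.034: obs[n][1].append((np.degrees(np.arctan2(d[1],d[0])),ce[i]));print(n,ce[i].round(1),s[i,4],"ang %.0f r %.4f"%(np.degrees(np.arctan2(d[1],d[0])),r))
def inter(ns,ang):
    A=np.zeros((3,3));b=np.zeros(3);k=0
    for n in ns:
        c,L=obs[n]
        for a,p in L:
            if abs((a-ang+180)%360-180)<15:
                o,d=ray(c,[p]);d=d[0];M=np.eye(3)-np.outer(d,d);A+=M;b+=M@o;k+=1
    if k>1: print(ns,ang,k,np.linalg.solve(A,b).round(4))
for ns in(["a","b","c"],["k1","k2","k3"],["k2","k3"]):
    for ang in sorted({round(a/30)*30 for n in ns for a,_ in obs[n][1]}): inter(ns,ang)
E
```

```text
a [256.3 151. ] 61 ang -68 r 0.0266
b [268.  162.3] 65 ang 52 r 0.0256
b [305.7 179.6] 34 ang -68 r 0.0263
c [262.4 192.6] 79 ang 53 r 0.0258
c [312.  214.7] 65 ang -68 r 0.0261
j [262.1 190. ] 68 ang 173 r 0.0260
j [314.4 208.1] 60 ang 52 r 0.0261
k2 [250.5 119.9] 124 ang 52 r 0.0258
['a', 'b', 'c'] -60 3 [0.4978 0.2005 0.0385]
['a', 'b', 'c'] 60 2 [0.5038 0.2455 0.0393]
```

```bash
cat > pin.py <<'E'
import sys
from h import *
from tri import sc
from scipy.optimize import least_squares
AX=np.array([.4883,.2251])
def run(n,z0):
    c,q=sc(n,z0);Rm=rot(c["orientation"])
    def pr(p,dt=np.zeros(3)):
        w=Rm.inv().apply(np.array(p)-c["xyz"]-dt);return (c["intrinsics"]@(w/w[2]))[:2]
    g=cv2.cvtColor(np.load(n+".npz")["im"],cv2.COLOR_RGB2GRAY);ob=[]
    for a in np.radians([52,-68,172]):
        P=np.r_[AX+.026*np.array([np.cos(a),np.sin(a)]),.039];uv=pr(P);x,y=np.round(uv).astype(int)
        if not(15<x<545 and 15<y<405): continue
        W=g[y-9:y+10,x-9:x+10];lo=np.percentile(W,20)
        for thr in(70,85,100,120):
            k,l,s,ce=cv2.connectedComponentsWithStats((W>thr).astype(np.uint8))
            ok=[i for i in range(1,k) if 20<s[i,4]<170 and s[i,0]>0 and s[i,1]>0 and s[i,0]+s[i,2]<19 and s[i,1]+s[i,3]<19 and .7<s[i,2]/s[i,3]<1.5]
            if ok: ob.append((P,ce[max(ok,key=lambda i:s[i,4])]+[x-9,y-9]));break
    # camera translation (prior 2 mm) + head height from pins and slot, axis fixed
    f=lambda x:np.r_[np.ravel([pr(P,x[:3])-o for P,o in ob])/.5 if ob else [],(pr([*AX,x[3]],x[:3])-q[0])/.5,x[:3]/.002]
    r=least_squares(f,[0,0,0,z0]);sd=np.sqrt(np.linalg.inv(r.jac.T@r.jac)[3,3])
    print(n,"pins",len(ob),"dt",r.x[:3].round(4),"top %.4f sd %.4f"%(r.x[3],sd))
if __name__=="__main__":
    for a in sys.argv[1:]:
        n,z=a.split(":");
        try: run(n,float(z))
        except Exception as e: print(n,"fail",e)
E
python3 pin.py a:.078 b:.078 c:.078 d:.07 e:.07 f:.07 g:.069 g2:.069 i1:.068 i2:.068 i3:.068 i4:.068 j:.067 k1:.066 k2:.066 k3:.066
```

```text
a pins 2 dt [ 0.0002  0.0002 -0.0005] top 0.0774 sd 0.0029
b pins 2 dt [ 0.0003  0.0003 -0.0002] top 0.0760 sd 0.0031
c pins 2 dt [ 0.0002 -0.0003 -0.001 ] top 0.0764 sd 0.0014
d fail 'NoneType' object is not subscriptable
e fail 'NoneType' object is not subscriptable
f pins 2 dt [ 0.0001  0.0001 -0.0008] top 0.0663 sd 0.0015
g pins 2 dt [ 0.0001  0.0001 -0.0013] top 0.0658 sd 0.0007
g2 pins 1 dt [ 0.0002  0.0001 -0.0011] top 0.0650 sd 0.0010
i1 pins 1 dt [-0.0004 -0.0001  0.0001] top 0.0648 sd 0.0011
i2 pins 1 dt [-0.0004  0.0006  0.0001] top 0.0628 sd 0.0009
i3 pins 2 dt [ 0.0008 -0.002  -0.0048] top 0.0624 sd 0.0006
i4 pins 2 dt [-0.0002  0.     -0.0015] top 0.0618 sd 0.0007
j pins 2 dt [-0.0001  0.0002 -0.0007] top 0.0623 sd 0.0016
k1 pins 3 dt [ 0.      0.0001 -0.0006] top 0.1100 sd 0.0665
k2 pins 1 dt [ 0.     -0.     -0.0001] top 0.0646 sd 0.0024
k3 pins 2 dt [-0.0002 -0.0002 -0.0011] top 0.0628 sd 0.0020
```

```bash
python3 - <<'E'
from h import *
for n in("b","c","d","e","f","g","i1","i3","i4","j"):
    z=np.load(n+".npz");c={k:z[k] for k in("intrinsics","xyz","orientation")};c["k1"]=float(z["k1"]);im=z["im"].astype(int)
    def pr(p):
        w=rot(c["orientation"]).inv().apply(np.array(p)-c["xyz"]);return (c["intrinsics"]@(w/w[2]))[:2]
    f=rot(c["orientation"]).apply([0,-1,0]);f[2]=0;f/=np.linalg.norm(f);A=np.array([.4883,.2251])
    P=lambda r,h:round(float(pr(np.r_[A,h]+r*f)[1]),1)
    u=int(round(pr(np.r_[A,.06])[0]))
    v0,v1=int(P(.036,.038)),int(P(0,.07))+6
    o=(im[:,:,0]-im[:,:,2]>25)&(im[:,:,0]>im[:,:,1]);o[:v0]=0;o[v1:]=0;o[:,:u-25]=0;o[:,u+26:]=0
    ys,xs=np.nonzero(o)
    print(n,"orange n",len(ys),"rows",np.percentile(ys,[0,10,50,90,100]).round(0) if len(ys) else None,"rgb",im[ys,xs].mean(0).round() if len(ys) else None,"| plate",P(.034,.038),"bush",P(.018,.041),"headbot z .054/.049/.044:",P(.02,.054),P(.02,.049),P(.02,.044),"top .078/.073/.068:",P(.02,.078),P(.02,.073),P(.02,.068))
    g=im[:,u-2:u+3].mean((1,2)).round().astype(int);print("   ",v0,list(g[v0:v1]))
E
```

```text
b orange n 7 rows [166. 166. 166. 167. 168.] rgb [72. 59. 39.] | plate 149.8 bush 165.1 headbot z .054/.049/.044: 164.8 164.2 163.6 top .078/.073/.068: 168.0 167.3 166.6
    147 [np.int64(155), np.int64(154), np.int64(148), np.int64(92), np.int64(69), np.int64(69), np.int64(69), np.int64(69), np.int64(67), np.int64(68), np.int64(69), np.int64(65), np.int64(57), np.int64(46), np.int64(43), np.int64(42), np.int64(42), np.int64(41), np.int64(44), np.int64(51), np.int64(48), np.int64(58), np.int64(72), np.int64(77), np.int64(92), np.int64(97), np.int64(99), np.int64(98), np.int64(100), np.int64(98), np.int64(99), np.int64(99), np.int64(99), np.int64(98), np.int64(97), np.int64(99), np.int64(98), np.int64(98), np.int64(97), np.int64(78), np.int64(40), np.int64(23), np.int64(22), np.int64(35), np.int64(83)]
c orange n 101 rows [197. 197. 199. 203. 207.] rgb [93. 73. 39.] | plate 176.3 bush 196.4 headbot z .054/.049/.044: 197.7 196.2 194.9 top .078/.073/.068: 205.6 203.8 202.1
    173 [np.int64(106), np.int64(102), np.int64(97), np.int64(63), np.int64(42), np.int64(43), np.int64(46), np.int
[... 11721 characters left out ...]
 np.int64(62), np.int64(50), np.int64(41), np.int64(41), np.int64(40), np.int64(39), np.int64(41), np.int64(42), np.int64(39), np.int64(40), np.int64(40), np.int64(42), np.int64(46), np.int64(47), np.int64(48), np.int64(48), np.int64(58), np.int64(65), np.int64(73), np.int64(76), np.int64(82), np.int64(88), np.int64(88), np.int64(86), np.int64(85), np.int64(85), np.int64(84), np.int64(84), np.int64(83), np.int64(85), np.int64(87), np.int64(86), np.int64(87), np.int64(85), np.int64(88), np.int64(86), np.int64(84), np.int64(73), np.int64(60), np.int64(47), np.int64(35), np.int64(19), np.int64(15), np.int64(16), np.int64(23), np.int64(36), np.int64(50), np.int64(66), np.int64(77), np.int64(85)]
```

The close views all say the head has come down well over 5 mm, and it rotated with the grips. Next I wind the wrist back over the pot, regrip, and check how height responds to forward turning.

```bash
python3 shift.py '[[0.7,0.035,0.025,0,0,0,0],[0.7,0.035,0.024,0,0,0,0],[0.7,0,0,0,0,0,-0.18],[0.7,0,0,0,0,0,-0.18],[0.7,0,0,0,0,0,-0.18]]'; python3 shift.py '[[0.7,0,0,0,0,0,-0.18],[0.7,0,0,0,0,0,-0.18],[0.7,0,0,0,0,0,-0.18],[0.7,0,0,0,0,0,-0.18],[0.7,0,0,0,0,0,-0.18]]' ; python3 shift.py '[[0.7,0,0,0,0,0,-0.18],[0.7,0,0,0,0,0,-0.18],[0.7,0,0,0,0,0,-0.18],[0.7,0,0,0,0,0,-0.18],[0.7,0,0,0,0,0,-0.18]]' ; python3 shift.py '[[0.7,0,0,0,0,0,0],[0.7,0,0,0,0,0,0]]'; python3 shot.py l; python3 tri.py >/dev/null; python3 pin.py l:.066; python3 - <<'E'
from h import *
from plant import manip
s=manip.state();print(s["tool_pos"],s["joint_pos"].round(3),to_tool(s,[.4882,.2252,.045]))
E
```

```text
time: 22.58
tool_pos: [0.4892, 0.2267, 0.1368]
tool_rot: [0.0, 0.148, 0.989, 0.0]
contact_force: [0.5, 0.4, 0.4]
gripper_width: 0.698
grasp_force: 0.0
time: 23.2
tool_pos: [0.4893, 0.2265, 0.1368]
tool_rot: [0.0, -0.297, 0.955, 0.0]
contact_force: [-0.0, -0.7, 0.1]
gripper_width: 0.699
grasp_force: 0.0
time: 23.82
tool_pos: [0.4893, 0.2265, 0.1369]
tool_rot: [0.0, -0.683, 0.731, -0.0]
contact_force: [-0.8, -0.5, -0.1]
gripper_width: 0.698
grasp_force: 0.0
time: 24.08
tool_pos: [0.4887, 0.2261, 0.1365]
tool_rot: [0.0, -0.679, 0.734, -0.0]
contact_force: [-0.4, 0.6, -1.0]
gripper_width: 0.702
grasp_force: 0.0
pred [283.65882302 230.26695691   1.        ] [0.48872681 0.22608333 0.13651177] [ 0.295 -0.076  1.903  0.     1.314 -2.77 ]
l pins 3 dt [-0.0003  0.0001 -0.0033] top 0.0598 sd 0.0014
[0.48860699 0.22598464 0.13642433] [ 0.295 -0.076  1.904  0.     1.314 -2.77 ] [0.0008 0.0004 0.0914]
```

```bash
python3 shift.py '[[0.7,0,0,0.04,0,0,0],[0.7,0,0,0.035,0,0,0],[0.7,0,0,0.016,0,0,0],[0.7,0,0,0,0,0,0],[0.7,0,0,0,0,0,0]]'; python3 shot.py m0; python3 shift.py '[[0,0,0,0,0,0,0],[0,0,0,0,0,0,0],[0,0,0,0,0,0,0],[0,0,0,0,0,0,0]]';  python3 shift.py '[[0,0,0,0,0,0,0.18],[0,0,0,0,0,0,0.18],[0,0,0,0,0,0,0.14],[0,0,0,0,0,0,0]]'; python3 shift.py '[[0,0,0,0,0,0,0.18],[0,0,0,0,0,0,0.18],[0,0,0,0,0,0,0.14],[0,0,0,0,0,0,0]]'; python3 shot.py m1;  python3 shift.py '[[0,0,0,0,0,0,0.18],[0,0,0,0,0,0,0.18],[0,0,0,0,0,0,0.14],[0,0,0,0,0,0,0]]'; python3 shift.py '[[0,0,0,0,0,0,0.18],[0,0,0,0,0,0,0.18],[0,0,0,0,0,0,0.14],[0,0,0,0,0,0,0]]'; python3 shot.py m2; python3 slot.py m0 m1 m2; python3 rel.py i4 m0 m1 m2
```

```text
time: 24.75
tool_pos: [0.4896, 0.2261, 0.0469]
tool_rot: [0.001, -0.68, 0.733, -0.001]
contact_force: [0.8, -0.1, 1.3]
gripper_width: 0.701
grasp_force: 0.0
pred [286.14354055 300.30278028   1.        ] [0.48956566 0.22608228 0.04693325] [ 0.295  0.039  1.955 -0.     1.145 -2.772]
time: 25.3
tool_pos: [0.4887, 0.2261, 0.0472]
tool_rot: [0.0, -0.68, 0.733, 0.0]
contact_force: [-5.4, -0.4, 6.1]
gripper_width: 0.443
grasp_force: 59.4
time: 25.8
tool_pos: [0.4884, 0.2261, 0.0471]
tool_rot: [-0.0, -0.477, 0.879, 0.0]
contact_force: [-6.3, -0.5, 7.3]
gripper_width: 0.443
grasp_force: 59.6
time: 26.3
tool_pos: [0.4882, 0.2261, 0.0471]
tool_rot: [-0.0, -0.245, 0.969, 0.0]
contact_force: [-5.3, -0.5, 7.2]
gripper_width: 0.443
grasp_force: 59.7
pred [284.63117751 299.12540306   1.        ] [0.48816607 0.22614714 0.04707987] [ 2.950e-01  3.800e-02  1.956e+00  1.000e-03  1.149e+00 -1.771e+00]
time: 26.85
tool_pos: [0.488, 0.2262, 0.0471]
tool_rot: [-0.001, 0.002, 1.0, 0.0]
contact_force: [-7.1, 0.7, 8.9]
gripper_width: 0.441
grasp_force: 59.7
time: 27.35
tool_pos: [0.4877, 0.2263, 0.0471]
tool_rot: [-0.001, 0.25, 0.968, 0.0]
contact_force: [-6.6, 1.1, 8.3]
gripper_width: 0.445
grasp_force: 59.8
pred [284.5250365  298.32780788   1.        ] [0.48770112 0.22632202 0.04707782] [ 2.950e-01  3.800e-02  1.956e+00  1.000e-03  1.150e+00 -7.720e-01]
m0 area 416 centre [286.9 288.5] slot yaw mod pi 1.525 top [0.4883 0.225  0.0677]
m1 area 404 centre [285.  287.2] slot yaw mod pi 0.540 top [0.4885 0.2253 0.0673]
m2 area 412 centre [284.2 286.7] slot yaw mod pi 2.678 top [0.4887 0.225  0.0671]
i4 edge 195.6 (pred 196.8) slot 282.7 h 0.0667
m0 edge 198.9 (pred 200.2) slot 291.7 h 0.0719
m1 edge 197.6 (pred 198.5) slot 289.0 h 0.0710
m2 edge 197.6 (pred 198.6) slot 288.6 h 0.0707
```

```bash
python3 shift.py '[[0.7,0,0,0,0,0,0],[0.7,0,0,0,0,0,0],[0.7,0,0,0,0,0,0.17],[0.7,0,0,0.001,0,0,0.17],[0.7,0,0,0,0,0,0]]'; python3 shot.py n; python3 slot.py i4 n; python3 rel.py i4 n; python3 pin.py i4:.066 n:.066; python3 - <<'E'
from h import *
from tri import sc
for n in("i4","n","m0","g"):
    c,q=sc(n,.068);im=np.load(n+".npz")["im"].astype(int);o=(im[:,:,0]-im[:,:,2]>18)&(im[:,:,0]>im[:,:,1]);o[:215]=0;o[252:]=0;o[:,:240]=0;o[:,330:]=0
    print(n,q,o.sum(),c["xyz"])
E
```

```text
time: 28.02
tool_pos: [0.4884, 0.2255, 0.0442]
tool_rot: [0.0, 0.409, 0.913, -0.0]
contact_force: [0.2, 0.8, 0.3]
gripper_width: 0.702
grasp_force: 0.0
pred [284.48488398 299.4918617    1.        ] [0.4883692  0.22554699 0.04419069] [ 0.294  0.042  1.957 -0.     1.143 -0.434]
i4 area 439 centre [279.4 284.3] slot yaw mod pi 1.530 top [0.4875 0.224  0.0664]
n area 441 centre [285.4 287.3] slot yaw mod pi 2.681 top [0.4891 0.2254 0.067 ]
i4 edge 195.6 (pred 196.8) slot 282.7 h 0.0667
n edge 196.5 (pred 197.9) slot 281.2 h 0.0634
i4 pins 2 dt [-0.0002  0.     -0.0015] top 0.0618 sd 0.0007
n pins 1 dt [-0.      0.0001 -0.0014] top 0.0613 sd 0.0008
i4 (array([283.14644351, 280.75313808]), 69.41688537597656, 30) 2 [0.44257252 0.27735066 0.18862808]
n (array([283.17887931, 282.06465517]), 67.11663055419922, 30) 2 [0.44184815 0.27686987 0.18685568]
m0 (array([286.73641851, 283.93561368]), 65.0004653930664, 50) 11 [0.48460373 0.15361568 0.18952228]
g (array([281.47589099, 290.06708595]), 69.5382080078125, 30) 104 [0.55845162 0.24583597 0.19083654]
```

```bash
python3 shift.py '[[0,0,0,0,0,0,0],[0,0,0,0,0,0,0],[0,0,0,0,0,0,0],[0,0,0,0,0,0,0]]' | egrep 'pos|contact'; for i in 1 2 3; do python3 shift.py '[[0,0,0,-0.001,0,0,0],[0,0,0,-0.001,0,0,0],[0,0,0,0,0,0,0]]' | egrep 'pos|contact'; done; python3 shot.py o; python3 - <<'E'
from h import *
from tri import sc
for n in("n","o"):
    c,q=sc(n,.068);print(n,q,c["xyz"])
E
python3 rel.py o
```

```text
tool_pos: [0.4886, 0.2258, 0.0447]
contact_force: [-0.9, 0.1, 4.5]
tool_pos: [0.4884, 0.2257, 0.0459]
contact_force: [3.7, 1.8, -4.1]
tool_pos: [0.4883, 0.2256, 0.0474]
contact_force: [5.5, 2.0, -8.4]
tool_pos: [0.4884, 0.2257, 0.0505]
contact_force: [1.7, 1.1, -3.4]
pred [284.20544672 291.68013076   1.        ] [0.48836235 0.22571786 0.05054242] [ 0.295  0.032  1.955  0.     1.154 -0.432]
n (array([283.17887931, 282.06465517]), 67.11663055419922, 30) [0.44184815 0.27686987 0.18685568]
o (array([282.89804772, 281.57700651]), 67.11883544921875, 30) [0.44192578 0.27710865 0.19321297]
o edge 193.8 (pred 195.4) slot 279.5 h 0.0681
```

Pulling up built to 8.4 N, then the screw rose with the fingers, so the thread skips under small axial loads. My early downward push evidently skipped it down. I'll lift it back to the top of the thread, then redo the backward turn without pushing.

```bash
for i in 1 2 3 4; do python3 shift.py '[[0,0,0,-0.001,0,0,0],[0,0,0,-0.001,0,0,0],[0,0,0,0,0,0,0]]' | egrep 'pos|contact'; done; python3 shot.py p; python3 rel.py o p
```

```text
tool_pos: [0.4883, 0.2257, 0.0516]
contact_force: [4.6, 2.6, -7.9]
tool_pos: [0.4884, 0.2257, 0.0544]
contact_force: [3.0, 0.6, -3.5]
tool_pos: [0.4883, 0.2257, 0.0562]
contact_force: [4.0, 2.0, -5.5]
tool_pos: [0.4883, 0.2256, 0.0575]
contact_force: [6.4, 3.5, -8.9]
pred [284.47319912 283.5393598    1.        ] [0.48830074 0.22561015 0.05750357] [ 0.294  0.021  1.952 -0.     1.167 -0.432]
o edge 193.8 (pred 195.4) slot 279.5 h 0.0681
p edge 190.8 (pred 192.5) slot 281.1 h 0.0767
```

```bash
python3 shift.py '[[0,0,0,-0.001,0,0,0],[0,0,0,-0.001,0,0,0],[0,0,0,0,0,0,0]]' | egrep 'pos|contact';python3 shot.py p1;  python3 shift.py '[[0.7,0,0,0,0,0,0],[0.7,0,0,0,0,0,0],[0.7,0,0,0,0,0,0]]' | egrep 'pos|contact'; python3 shot.py q; python3 rel.py p1 q; python3 - <<'E'
from h import *
from tri import sc
for n in("p","p1","q"):
    c,q=sc(n,.075);print(n,q,c["xyz"])
E
```

```text
tool_pos: [0.4884, 0.2257, 0.0607]
contact_force: [2.6, 2.0, -3.3]
pred [284.18017701 280.20015518   1.        ] [0.48836916 0.22571864 0.0606862 ] [ 0.295  0.017  1.951 -0.     1.174 -0.432]
tool_pos: [0.488, 0.2255, 0.0603]
contact_force: [0.3, 0.3, -0.6]
pred [284.91909995 280.71559655   1.        ] [0.48804532 0.22554617 0.06032962] [ 0.295  0.018  1.951 -0.     1.174 -0.432]
p1 edge 189.7 (pred 191.3) slot 279.4 h 0.0782
q edge 190.3 (pred 191.6) slot 278.5 h 0.0765
p (array([283.44086022, 281.81505376]), 67.44367980957031, 30) [0.4418064  0.27697612 0.20013722]
p1 (array([283.12043011, 281.87096774]), 67.11563110351562, 30) [0.44191984 0.27709893 0.20332919]
q (array([283.75723831, 280.04899777]), 66.30210876464844, 30) [0.44170375 0.27697118 0.20299004]
```

The screw is back at its starting height (about 0.0765 in this view). Now ratcheting backward in 0.54 rad steps: grip with slight upward relief, turn, release, look from the same pose.

```bash
python3 shift.py '[[0.6,0,0,0.009,0,0,0],[0.6,0,0,0,0,0,0]]' | egrep 'time|pos|contact'; python3 shot.py r0 ; python3 shift.py '[[0,0,0,0,0,0,0],[0,0,0,-0.001,0,0,0],[0,0,0,-0.001,0,0,0],[0,0,0,0,0,0,0]]' | egrep 'pos|contact'; python3 shift.py '[[0,0,0,0,0,0,-0.18],[0,0,0,0,0,0,-0.18],[0,0,0,0,0,0,-0.18],[0,0,0,0,0,0,0]]' | egrep 'pos|contact'; python3 shift.py '[[0.6,0,0,0,0,0,0],[0.6,0,0,0.001,0,0,0.18],[0.6,0,0,0.001,0,0,0.18],[0.6,0,0,0,0,0,0.18],[0.6,0,0,0,0,0,0]]' | egrep 'pos|contact'; python3 shot.py r1
cat > cmp.py <<'E'
import sys
from h import *
from tri import sc
from scipy.optimize import brentq
# head-top height: slot centroid row against plate edge row nearest the camera
def hh(n,z0):
    c,q=sc(n,z0)
    ax=np.array([.4883,.2251])
    def pr(p):
        w=rot(c["orientation"]).inv().apply(np.array(p)-c["xyz"]);return (c["intrinsics"]@(w/w[2]))[:2]
    g=cv2.cvtColor(np.load(n+".npz")["im"],cv2.COLOR_RGB2GRAY).astype(float)
    f=rot(c["orientation"]).apply([0,-1,0]);f[2]=0;f/=np.linalg.norm(f)
    pe=pr(np.r_[ax,.038]+.034*f);u=int(round(pe[0]));p=g[:,u-3:u+4].mean(1)
    r=np.arange(int(pe[1])-6,int(pe[1])+7);gr=p[r+1]-p[r-1];i=r[np.argmin(gr)];k=np.arange(i-2,i+3);w=np.clip(-(p[k+1]-p[k-1]),0,None);ve=(w*k).sum()/w.sum()
    h=brentq(lambda h:(pr([*ax,h])[1]-pe[1])-(q[0][1]-ve),.03,.12)
    P=None
    g2=(g<45).astype(np.uint8);kk,l,s,ce=cv2.connectedComponentsWithStats(g2);i=min(range(1,kk),key=lambda i:np.hypot(*(ce[i]-q[0])) if s[i,4]>60 else 1e9)
    ys,xs=np.nonzero(l==i);P=plane(c,np.c_[xs,ys].astype(float),h)[:,:2];_,_,V=np.linalg.svd(P-P.mean(0),full_matrices=False)
    print(n,"slot",q[0].round(1),"edge %.1f h %.4f"%(ve,h),"yaw %.3f"%(np.arctan2(V[0,1],V[0,0])%np.pi))
for a in sys.argv[2:]:
    try: hh(a,float(sys.argv[1]))
    except Exception as e: print(a,"fail",e)
E
python3 cmp.py .075 c q r0 r1; python3 cmp.py .068 n r1
```

```text
time: 32.4
tool_pos: [0.4873, 0.2254, 0.05]
contact_force: [-0.2, 0.0, -1.4]
pred [286.43956435 293.18075683   1.        ] [0.48731684 0.22536848 0.05000042] [ 0.295  0.032  1.956 -0.     1.156 -0.432]
tool_pos: [0.4884, 0.2258, 0.0533]
contact_force: [1.9, 1.2, -2.4]
tool_pos: [0.4887, 0.2262, 0.0535]
contact_force: [2.3, 3.6, -2.9]
tool_pos: [0.4881, 0.2253, 0.0514]
contact_force: [1.5, -0.0, -0.4]
pred [285.13983694 290.29839224   1.        ] [0.48814889 0.22531054 0.05143528] [ 2.940e-01  3.100e-02  1.955e+00 -1.000e-03  1.157e+00 -4.330e-01]
c slot [279.2 232.6] edge 175.7 h 0.0791 yaw 1.864
q slot [283.8 280. ] edge 190.3 h 0.0780 yaw 2.679
r0 fail 'NoneType' object is not subscriptable
r1 fail 'NoneType' object is not subscriptable
n slot [283.2 282.1] edge 196.5 h 0.0642 yaw 2.681
r1 fail 'NoneType' object is not subscriptable
```

```bash
sed -i 's/40<s\[i,4\]<500/40<s[i,4]<800/; s/<12:/<16:/' tri.py; python3 cmp.py .077 r0 r1; python3 cmp.py .073 r0 r1
```

```text
r0 slot [285.2 292.4] edge 195.0 h 0.0779 yaw 2.679
r1 slot [283.6 290.7] edge 193.3 h 0.0789 yaw 0.080
r0 slot [285.2 292.4] edge 195.0 h 0.0779 yaw 2.679
r1 slot [283.6 290.7] edge 193.3 h 0.0789 yaw 0.080
```

Now clean: 0.0779 → 0.0789 riding up as expected, no drop yet. Continue with smaller steps.

```bash
python3 shift.py '[[0,0,0,0,0,0,0],[0,0,0,-0.001,0,0,0],[0,0,0,-0.001,0,0,0],[0,0,0,0,0,0,0]]' | egrep 'pos|contact'; python3 shift.py '[[0,0,0,0,0,0,-0.18],[0,0,0,0,0,0,-0.18],[0,0,0,0,0,0,0]]' | egrep 'pos|contact'; python3 shift.py '[[0.6,0,0,0,0,0,0],[0.6,0,0,0.001,0,0,0.18],[0.6,0,0,0.001,0,0,0.18],[0.6,0,0,0,0,0,0]]' | egrep 'time|pos|contact'; python3 shot.py r2;python3 cmp.py .075 r2
```

```text
tool_pos: [0.4885, 0.2257, 0.0533]
contact_force: [1.7, 1.7, -3.4]
tool_pos: [0.4887, 0.226, 0.0534]
contact_force: [2.5, 2.3, -4.0]
time: 35.5
tool_pos: [0.4878, 0.2254, 0.0512]
contact_force: [-0.4, -1.0, 0.1]
pred [285.52756666 291.07310021   1.        ] [0.4878361  0.22540572 0.05123577] [ 0.294  0.031  1.955 -0.     1.157 -0.433]
r2 slot [284.6 286.5] edge 193.6 h 0.0750 yaw 0.438
```

```bash
python3 shift.py '[[0,0,0,0,0,0,0],[0,0,0,-0.001,0,0,0],[0,0,0,-0.001,0,0,0],[0,0,0,0,0,0,0]]' | egrep 'pos|contact'; python3 shift.py '[[0,0,0,0,0,0,-0.18],[0,0,0,0,0,0,-0.18],[0,0,0,0,0,0,0]]' | egrep 'pos|contact'; python3 shift.py '[[0.6,0,0,0,0,0,0],[0.6,0,0,0.001,0,0,0.18],[0.6,0,0,0.001,0,0,0.18],[0.6,0,0,0,0,0,0]]' | egrep 'time|pos|contact'; python3 shot.py r3;python3 cmp.py .075 r3
```

```text
tool_pos: [0.4884, 0.2257, 0.0532]
contact_force: [2.2, 1.0, -3.6]
tool_pos: [0.4886, 0.226, 0.0534]
contact_force: [2.5, 2.4, -3.5]
time: 36.92
tool_pos: [0.488, 0.2254, 0.0513]
contact_force: [-0.1, 0.0, -0.8]
pred [285.32855362 290.79812392   1.        ] [0.48797496 0.22538617 0.05130732] [ 0.294  0.031  1.955 -0.     1.157 -0.433]
r3 slot [285.  286.6] edge 193.5 h 0.0752 yaw 0.795
```

Natural drop found between r1 (0.0789) and r2 (0.0750), with a slight ride-up at r3. That puts the angle now at about -0.6. Turn forward 3.42 rad, following the pitch.

```bash
python3 shift.py '[[0,0,0,0,0,0,0],[0,0,0,-0.001,0,0,0],[0,0,0,-0.001,0,0,0],[0,0,0,0,0,0,0]]' | egrep 'pos|contact'; python3 shift.py '[[0,0,0,0.00014,0,0,0.18],[0,0,0,0.00014,0,0,0.18],[0,0,0,0.00014,0,0,0.18],[0,0,0,0.00014,0,0,0.18],[0,0,0,0.00014,0,0,0.18]]' | egrep 'pos|contact';  python3 shift.py '[[0,0,0,0.00014,0,0,0.18],[0,0,0,0.00014,0,0,0.18],[0,0,0,0.00014,0,0,0.18],[0,0,0,0.00014,0,0,0.18],[0,0,0,0.00014,0,0,0.18]]' | egrep 'time|pos|contact'
```

```text
tool_pos: [0.4884, 0.2258, 0.0532]
contact_force: [2.1, 2.9, -1.7]
tool_pos: [0.4875, 0.2255, 0.052]
contact_force: [0.2, 0.9, -3.2]
time: 38.72
tool_pos: [0.4867, 0.2262, 0.0511]
contact_force: [-2.1, 3.9, -2.8]
```

```bash
python3 shift.py '[[0,0,0,0.00014,0,0,0.18],[0,0,0,0.00014,0,0,0.18],[0,0,0,0.00014,0,0,0.18],[0,0,0,0.00014,0,0,0.18],[0,0,0,0.00014,0,0,0.18]]' | egrep 'pos|contact';  python3 shift.py '[[0,0,0,0.00014,0,0,0.18],[0,0,0,0.00014,0,0,0.18],[0,0,0,0.00014,0,0,0.18],[0,0,0,0.00014,0,0,0.18],[0,0,0,0,0,0,0]]' | egrep 'time|pos|contact'; python3 shot.py s1; python3 shift.py '[[0.6,0,0,0,0,0,0],[0.6,0,0,0.002,0,0,0],[0.6,0,0,0,0,0,0]]' | egrep 'time|pos|contact'; python3 shot.py s2;python3 cmp.py .072 s1 s2
```

```text
tool_pos: [0.487, 0.2271, 0.0506]
contact_force: [-1.6, 6.5, -3.5]
time: 39.98
tool_pos: [0.4876, 0.2273, 0.0504]
contact_force: [0.2, 6.9, -3.5]
pred [281.98075242 293.30526013   1.        ] [0.48757612 0.2273131  0.05041273] [0.296 0.032 1.955 0.004 1.154 2.988]
time: 40.4
tool_pos: [0.4882, 0.2254, 0.0485]
contact_force: [0.2, 0.6, -0.4]
pred [281.32357832 299.53534572   1.        ] [0.48815666 0.22538057 0.04846245] [ 0.294  0.035  1.956 -0.     1.151  2.988]
s1 slot [282.9 287.7] edge 195.2 h 0.0738 yaw 0.509
s2 slot [282.2 292.3] edge 199.7 h 0.0726 yaw 0.509
```

Turned 3.43 rad (slot 0.795 → 0.509 mod π) and the height fell 2.6 mm as the pitch says. Rewind with open fingers and take the second grip.

```bash
for i in 1; do python3 shift.py '[[0.6,0,0,0,0,0,-0.18],[0.6,0,0,0,0,0,-0.18],[0.6,0,0,0,0,0,-0.18],[0.6,0,0,0,0,0,-0.18],[0.6,0,0,0,0,0,-0.18]]' >/dev/null; done; python3 shift.py '[[0.6,0,0,0,0,0,-0.18],[0.6,0,0,0,0,0,-0.18],[0.6,0,0,0,0,0,-0.18],[0.6,0,0,0,0,0,-0.18],[0.6,0,0,0,0,0,-0.18]]' | egrep 'pos|contact'; python3 shift.py '[[0.6,0,0,0,0,0,-0.18],[0.6,0,0,0,0,0,-0.18],[0.6,0,0,0,0,0,-0.18],[0.6,0,0,0,0,0,-0.18],[0.6,0,0,0,0,0,-0.18]]'>/dev/null;  python3 shift.py '[[0.6,0,0,0,0,0,-0.18],[0.6,0,0,0,0,0,-0.18],[0.6,0,0,0,0,0,-0.18],[0.6,0,0,0,0,0,-0.18],[0.6,0,0,0,0,0,-0.18]]' | egrep 'time|pos|contact'; python3 shift.py '[[0.6,0,0,0,0,0,0]]' | egrep 'pos|contact'; python3 shot.py t0; python3 cmp.py .072 t0; python3 shift.py '[[0,0,0,0,0,0,0],[0,0,0,-0.001,0,0,0],[0,0,0,-0.001,0,0,0],[0,0,0,0,0,0,0]]' | egrep 'pos|contact'
```

```text
tool_pos: [0.4884, 0.2255, 0.0487]
contact_force: [-1.0, 0.0, 0.1]
time: 42.95
tool_pos: [0.4883, 0.2255, 0.0487]
contact_force: [-0.2, 0.5, 0.7]
tool_pos: [0.4883, 0.2255, 0.0487]
contact_force: [-0.7, 0.5, -0.5]
pred [285.00134702 294.07095067   1.        ] [0.48834664 0.22554226 0.04869395] [ 0.294  0.035  1.956 -0.     1.151 -0.61 ]
t0 slot [283.9 286.2] edge 194.5 h 0.0724 yaw 0.512
tool_pos: [0.4885, 0.226, 0.0507]
contact_force: [1.9, 2.1, -2.7]
```

```bash
python3 shift.py '[[0,0,0,0.00014,0,0,0.181],[0,0,0,0.00014,0,0,0.181],[0,0,0,0.00014,0,0,0.181],[0,0,0,0.00014,0,0,0.181],[0,0,0,0.00014,0,0,0.181]]' | egrep 'pos|contact';  python3 shift.py '[[0,0,0,0.00014,0,0,0.181],[0,0,0,0.00014,0,0,0.181],[0,0,0,0.00014,0,0,0.181],[0,0,0,0.00014,0,0,0.181],[0,0,0,0.00014,0,0,0.181]]' | egrep 'pos|contact'; python3 shift.py '[[0,0,0,0.00014,0,0,0.181],[0,0,0,0.00014,0,0,0.181],[0,0,0,0.00014,0,0,0.181],[0,0,0,0.00014,0,0,0.181],[0,0,0,0.00014,0,0,0.181]]' | egrep 'pos|contact';  python3 shift.py '[[0,0,0,0.00014,0,0,0.181],[0,0,0,0.00014,0,0,0.181],[0,0,0,0.00014,0,0,0.181],[0,0,0,0.00014,0,0,0.181],[0,0,0,0,0,0,0]]'; python3 shot.py u; python3 cmp.py .07 u
```

```text
tool_pos: [0.4877, 0.2255, 0.0495]
contact_force: [-0.3, 1.9, -3.5]
tool_pos: [0.4868, 0.2259, 0.0484]
contact_force: [-1.1, 3.1, -2.5]
tool_pos: [0.4869, 0.2269, 0.0479]
contact_force: [-0.1, 7.7, -2.2]
time: 46.12
tool_pos: [0.4875, 0.2271, 0.0477]
tool_rot: [-0.001, 0.886, -0.463, -0.001]
contact_force: [0.2, 6.9, -2.8]
gripper_width: 0.447
grasp_force: 60.6
pred [281.74174687 296.80744748   1.        ] [0.48746731 0.22713481 0.04766609] [0.296 0.036 1.956 0.004 1.15  2.828]
u slot [282.  287.6] edge 196.9 h 0.0705 yaw 0.213
```

Total forward turn is 6.87 rad from about -0.6, so about 6.28, with the head about 10 mm below the top. Ease the hold down slightly within the play, then hand in.

```bash
python3 shift.py '[[0,0,0,0.0004,0,0,0],[0,0,0,0.0003,0,0,0],[0,0,0,0,0,0,0]]'; python3 shot.py v; python3 cmp.py .07 v; python3 - <<'E'
from h import *
from plant import manip
S=manip.grab_frame("scene");cs=manip.camera_params("scene");S0=cv2.imread("pics/scene0.png")[:,:,::-1]
A=blob(S,(238,161),60,12);print("lid knob on mat",A[0],plane(cs,A[0],.04).round(3))
for nm,p,r in(("loupe",(311,197),12),("block",(277,215),16)): print(nm,blob(S0,p,60,r)[0].round(1),blob(S,p,60,r)[0].round(1))
print(manip.state()["time"])
E
```

```text
time: 46.55
tool_pos: [0.4875, 0.2271, 0.047]
tool_rot: [-0.001, 0.887, -0.463, -0.001]
contact_force: [-1.3, 7.2, -2.5]
gripper_width: 0.449
grasp_force: 60.6
pred [281.75149574 297.65519995   1.        ] [0.48748579 0.22712863 0.04700021] [0.296 0.037 1.957 0.004 1.148 2.827]
v slot [282.  287.6] edge 197.2 h 0.0699 yaw 0.213
lid knob on mat [236.64473684 155.57894737] [[ 0.545 -0.217  0.04 ]]
loupe [310.8 196.9] [310.8 196.8]
block [276.3 215.9] [276.2 216. ]
46.65
```

```bash
python3 -c "
from plant import manip
print(manip.job_done())"
```

```text
the job is handed in; nothing more can be done
None
```

Job handed in at about 46.7 s: the lid is on the mat, knob up, and the screw is held at roughly 6.28 (about ±0.3 rad, estimated from where it dropped), but an early downward push made it skip thread, so I lifted it back up and redid the backward turn to a clean drop before turning forward.

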